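Press glued boxes in the bench press

TASK

Put the glued boxes under the bench press: stand all the small plywood boxes side by side, lid up, inside the rim of the pulled-out bed, push the bed in until it stops and slide the bed lock fully across behind it. Then put the crank on the square end of the press screw and wind it clockwise, without the crank coming off half-way, until the plate bears on the boxes and its springs are about half closed, never fully. At the end take the crank off and stand it back in its tray; do not shove or knock over the other things standing around.

Things in the scene. Friction and masses are not known exactly. Their poses are not given: they have to be found in the camera images.
- box1_mid (a point): small closed plywood box, 44 mm long (its x) x 30 mm wide (its y) x 36 mm high (its z, up, lid on top), about 45 g, standing loose on the table. The point is its centre, 18 mm above its underside. Two to four of the four boxes are there; all look alike
- box2_mid (a point): small closed plywood box, 44 mm long (its x) x 30 mm wide (its y) x 36 mm high (its z, up, lid on top), about 45 g, standing loose on the table. The point is its centre, 18 mm above its underside. Two to four of the four boxes are there; all look alike
- box3_mid (a point): small closed plywood box, 44 mm long (its x) x 30 mm wide (its y) x 36 mm high (its z, up, lid on top), about 45 g, standing loose on the table. The point is its centre, 18 mm above its underside. Two to four of the four boxes are there; all look alike
- box4_mid (a point): small closed plywood box, 44 mm long (its x) x 30 mm wide (its y) x 36 mm high (its z, up, lid on top), about 45 g, standing loose on the table. The point is its centre, 18 mm above its underside. Two to four of the four boxes are there; all look alike
- bed_mid (a point): centre of the flat aluminium bed of the bench press, on its top, 34 mm above the table, inside a low rim (8 mm high, inner size 158 mm along x, 150 mm along y). Its axes are the press's: z up, -y the way the bed is pulled out. With the bed home this point is under the screw; pulled out, the rimmed area is open from above
- bed (a joint): travel of the bed (m): 0 = fully home under the plate against its stop, 0.175 = fully out. It starts pulled out (over 0.16), slides with 2 to 3 N and stays where it is left
- bed_knob (a point): middle of the black upright knob on the outer end of the bed, 18 mm diameter, its top 18 mm above this point and its foot 18 mm below; 135 mm from bed_mid along -y; moves with the bed
- lock (a joint): travel of the bed lock (m), a flat steel bolt on the press's base, 165 mm from the screw's axis along press -y: 0 = drawn back to the front (press -x), 0.045 = slid fully across along press +x, behind the outer end of the home bed, against its end stop. It starts drawn back (below 0.008), slides with about 2 N and stays where it is left
- lock_knob (a point): middle of the lock's black upright knob, 16 mm diameter, its top 17 mm above this point and its foot 17 mm below; moves with the lock along press +x (the x axis of bed_mid)
- shaft_seat (a point): square upper end of the vertical press screw: 14 mm square, 24 mm long, last 6 mm tapered, on a round shoulder 28 mm across. The point is on the axis, 19 mm above the shoulder; x and y are square to its flats. It sinks 8 mm (with the crank on it) per clockwise turn seen from above. A seated crank's crank_hub coincides with it. Crosshead and nuts below it reach 193 mm above the table
- spindle (a joint): angle of the screw (rad), growing as it is turned clockwise seen from above; 8 mm down per 6.283 rad; starts between 1.5 and 12.6. It needs about 0.2 N m and stays where it is left
- plate_face (a point): centre of the underside of the level pressure plate under the screw (aluminium, 140 mm along press x, 130 mm along press y, 14 mm thick). It meets the boxes on the home bed at 70 mm above the table, after 3 to 5 turns
- plate (a joint): how far the springs between screw and pressure plate are closed (m): 0 = plate hanging free, 0.012 = fully closed. Once the plate rests on the boxes it grows by 8 mm per turn; this is hardly felt at the crank (10 to 40 N on the boxes)
- crank_hub (a point): loose dark steel crank, 0.37 kg, standing by itself on its hub in the tray. Hub: 32 x 32 mm block, 38 mm high, with a square socket from below (16 mm wide, 28 mm deep, sides parallel to the hub's). The point is on the hub's axis, 19 mm above its underside; x points along the arm (20 mm wide, at the hub's top) to the handle, a counterweight is 36 mm the other way. Pinch the hub across its y sides
- crank_handle (a point): middle of the crank's upright wooden handle, 22 mm diameter, 55 mm high, revolving freely about its own axis; 70 mm from the hub's axis along the crank's x, 48.5 mm higher than crank_hub
- tray: shallow square steel tray for the crank, fixed, 130 x 130 mm, rim 14 mm high, inner floor 3 mm above the table; origin at the centre of its underside
- masking_tape: roll of cream masking tape lying flat, 96 mm across, 45 mm high; bystander, origin at the middle of its underside
- glue_bottle: white glue bottle with an orange nozzle, upright, 44 mm across, 114 mm high; bystander, origin at the middle of its underside
- brush: glue brush lying flat, 160 mm long; bystander, origin at the underside of its middle
- pencil_cup: white pencil cup, upright, 72 mm across, 90 mm high (pencils to 160 mm); bystander, origin at the middle of its underside
Mind the look-alikes: they are no part of the job. What is shaped like the part that bears box4_mid but red is not meant. What is shaped like the part that bears box2_mid but green is not meant.

How it is judged (in metres and radians):
On the way, in this order (a step that is already met when the one before it is completed fails the run):
1. all the boxes stand side by side, lid up, inside the rim of the pulled-out bed, released (value of joint bed above 0.13 m and x of box1_mid in the frame of bed_mid between -0.076 and 0.076 m and y of box1_mid in the frame of bed_mid between -0.072 and 0.072 m and z of box1_mid in the frame of bed_mid between 0.013 and 0.022 m and angle between each of box1_mid, box2_mid, box3_mid, box4_mid's own z axis and vertical below 0.12 rad and x of box2_mid in the frame of bed_mid between -0.076 and 0.076 m and y of box2_mid in the frame of bed_mid between -0.072 and 0.072 m and z of box2_mid in the frame of bed_mid between 0.013 and 0.022 m and x of box3_mid in the frame of bed_mid between -0.076 and 0.076 m and y of box3_mid in the frame of bed_mid between -0.072 and 0.072 m and z of box3_mid in the frame of bed_mid between 0.013 and 0.022 m and x of box4_mid in the frame of bed_mid between -0.076 and 0.076 m and y of box4_mid in the frame of bed_mid between -0.072 and 0.072 m and z of box4_mid in the frame of bed_mid between 0.013 and 0.022 m and contact force between the fingers and box1 below 0.2 N and contact force between the fingers and box2 below 0.2 N and contact force between the fingers and box3 below 0.2 N and contact force between the fingers and box4 below 0.2 N), for 0.2 s.
2. the bed, with the boxes on it, is pushed fully home while the lock is still open and the plate still up (value of joint bed below 0.004 m and x of box1_mid in the frame of bed_mid between -0.076 and 0.076 m and y of box1_mid in the frame of bed_mid between -0.072 and 0.072 m and z of box1_mid in the frame of bed_mid between 0.013 and 0.022 m and angle between each of box1_mid, box2_mid, box3_mid, box4_mid's own z axis and vertical below 0.12 rad and x of box2_mid in the frame of bed_mid between -0.076 and 0.076 m and y of box2_mid in the frame of bed_mid between -0.072 and 0.072 m and z of box2_mid in the frame of bed_mid between 0.013 and 0.022 m and x of box3_mid in the frame of bed_mid between -0.076 and 0.076 m and y of box3_mid in the frame of bed_mid between -0.072 and 0.072 m and z of box3_mid in the frame of bed_mid between 0.013 and 0.022 m and x of box4_mid in the frame of bed_mid between -0.076 and 0.076 m and y of box4_mid in the frame of bed_mid between -0.072 and 0.072 m and z of box4_mid in the frame of bed_mid between 0.013 and 0.022 m and value of joint lock below 0.02 m and value of joint plate below 0.001 m), for 0.2 s.
3. the bed lock is slid fully across, the bed home and the plate still up (value of joint bed below 0.004 m and x of box1_mid in the frame of bed_mid between -0.076 and 0.076 m and y of box1_mid in the frame of bed_mid between -0.072 and 0.072 m and z of box1_mid in the frame of bed_mid between 0.013 and 0.022 m and angle between each of box1_mid, box2_mid, box3_mid, box4_mid's own z axis and vertical below 0.12 rad and x of box2_mid in the frame of bed_mid between -0.076 and 0.076 m and y of box2_mid in the frame of bed_mid between -0.072 and 0.072 m and z of box2_mid in the frame of bed_mid between 0.013 and 0.022 m and x of box3_mid in the frame of bed_mid between -0.076 and 0.076 m and y of box3_mid in the frame of bed_mid between -0.072 and 0.072 m and z of box3_mid in the frame of bed_mid between 0.013 and 0.022 m and x of box4_mid in the frame of bed_mid between -0.076 and 0.076 m and y of box4_mid in the frame of bed_mid between -0.072 and 0.072 m and z of box4_mid in the frame of bed_mid between 0.013 and 0.022 m and value of joint lock above 0.041 m and value of joint plate below 0.001 m), for 0.2 s.
4. with the crank on the square end, the plate is wound down on the boxes until its springs are about half closed (value of joint bed below 0.004 m and x of box1_mid in the frame of bed_mid between -0.076 and 0.076 m and y of box1_mid in the frame of bed_mid between -0.072 and 0.072 m and z of box1_mid in the frame of bed_mid between 0.013 and 0.022 m and angle between each of box1_mid, box2_mid, box3_mid, box4_mid's own z axis and vertical below 0.12 rad and x of box2_mid in the frame of bed_mid between -0.076 and 0.076 m and y of box2_mid in the frame of bed_mid between -0.072 and 0.072 m and z of box2_mid in the frame of bed_mid between 0.013 and 0.022 m and x of box3_mid in the frame of bed_mid between -0.076 and 0.076 m and y of box3_mid in the frame of bed_mid between -0.072 and 0.072 m and z of box3_mid in the frame of bed_mid between 0.013 and 0.022 m and x of box4_mid in the frame of bed_mid between -0.076 and 0.076 m and y of box4_mid in the frame of bed_mid between -0.072 and 0.072 m and z of box4_mid in the frame of bed_mid between 0.013 and 0.022 m and value of joint lock above 0.041 m and value of joint plate between 0.003 and 0.0105 m and distance between crank_hub and shaft_seat below 0.012 m), for 0.2 s.
At the end, for the whole second after the job is handed in: All the boxes stand lid up inside the rim of the bed; the bed is home (within 4 mm); the lock is across (within 4 mm of its stop); the plate is pressed on the boxes with its springs closed by 3 to 10.5 mm of their 12 mm; the crank stands upright in its tray, hub within 45 mm of the tray's middle (value of joint bed below 0.004 m and x of box1_mid in the frame of bed_mid between -0.076 and 0.076 m and y of box1_mid in the frame of bed_mid between -0.072 and 0.072 m and z of box1_mid in the frame of bed_mid between 0.013 and 0.022 m and angle between each of box1_mid, box2_mid, box3_mid, box4_mid, crank_hub's own z axis and vertical below 0.12 rad and x of box2_mid in the frame of bed_mid between -0.076 and 0.076 m and y of box2_mid in the frame of bed_mid between -0.072 and 0.072 m and z of box2_mid in the frame of bed_mid between 0.013 and 0.022 m and x of box3_mid in the frame of bed_mid between -0.076 and 0.076 m and y of box3_mid in the frame of bed_mid between -0.072 and 0.072 m and z of box3_mid in the frame of bed_mid between 0.013 and 0.022 m and x of box4_mid in the frame of bed_mid between -0.076 and 0.076 m and y of box4_mid in the frame of bed_mid between -0.072 and 0.072 m and z of box4_mid in the frame of bed_mid between 0.013 and 0.022 m and value of joint lock above 0.041 m and value of joint plate between 0.003 and 0.0105 m and horizontal distance between crank_hub and tray below 0.045 m and height (world z) of crank_hub below 0.03 m); the robot touches nothing.
It fails at once if the crank comes off the square end half-way: the screw has been wound down more than 6 mm, the plate does not yet bear on the boxes (springs closed less than 2 mm) and the crank is off the shaft (distance of shaft_seat from where it was at the start of the episode above 0.006 m and value of joint plate below 0.002 m and distance between crank_hub and shaft_seat above 0.022 m).
It fails at once if the springs are fully closed (more than 11.5 mm of 12 mm) (value of joint plate above 0.0115 m).
It fails at once if another thing on the table is shoved more than 40 mm or knocked over (distance of any of masking_tape, glue_bottle, brush, pencil_cup from where it was at the start of the episode above 0.04 m or angle between any of glue_bottle, pencil_cup's own z axis and vertical above 0.6 rad).
Of box1, box2, box3, box4 only 2 to 4 are there at a start; the rules pass over those that are not, and their reading is None.
At some moment in a run one of box1, box2, box3, box4 may be knocked a few centimetres aside while the robot is not near it.
Once in a run the grip may slacken for a moment while it holds something.
It also fails if it takes over 210 s, if anything falls off the work surface, if the arm or the gripper's body presses on something with over 40 N, if the wrist force passes 120 N, or if a joint passes its speed limit or range.

ROBOT

A 6-joint arm with a two-finger parallel gripper is mounted at the origin on the work surface. World frame = base frame: x ahead of the robot, y to its left, z up, the work surface at z = 0. Lengths are in m, angles in degrees, forces in N, time in s.
With the tool pointing down it reaches from about 0.4 to 0.825 m from the base axis. Payload 7 kg.
Tool frame: the origin (TCP) lies on the centre line of the jaws, within the pads' length; the fingertips stand 19 mm ahead of it and the grasp point (between the pads) is the TCP; z points along the fingers, y is the line along which they close (so a half turn about z gives the same grasp; the last joint's range is limited). The gripper opens to 88 mm and grips with 3 to 60 N. Pads are 19 mm wide; open, the fingers measure 130 mm over their backs; the gripper's body (78 mm by 193 mm) begins 47 mm behind the grasp point.
Start: joints at [-54.368, 20.546, 0.682, 0, -70.136, -16.507], TCP at [0.221, -0.638, 0.246] pointing down, gripper open.
Joint ranges: [-176.03, 176.03], [-82.01, 121.73], [-58.28, 71.71], [-173.87, 95.51], [-174.79, -0.11], [-173.66, 173.66]. Speed limits (degrees/s): [136.94, 136.94, 172.46, 180, 180, 180].

INTERFACE

Orientations are given as [roll, pitch, yaw] about the fixed x, y, z axes, in that order (R = Rz(yaw) Ry(pitch) Rx(roll)).
In Python, from plant import get_state, capture, close_job gives the robot as it stands.
- The arm moves only by the tool apply_moves, never from a script. Its argument "targets" is a list of rows, each a list of 7 numbers: the opening, from 0 (shut) to 1 (fully open), then the shift along the tool's x, y, z normalised to -1 to 1, where 1 is 1000 mm, then the turn, a rotation vector about the tool's x, y, z normalised to -1 to 1, where 1 is 90 degrees. In form: [[claw, tx, ty, tz, ax, ay, az], ...]. A call has 1 to 20 rows; each row shifts and turns the commanded pose from where the row before left it, along the tool's axes as they then stand; what a row does not reach is not made up. A row lasts 1/12 s, in which the tool goes at most 41.7 mm and 7.16 degrees, less where a joint would pass 70% of its speed; a pose out of reach is approached as far as the arm can. A call with a number of a shift or a turn outside -1 to 1 is refused whole. A call with a gripper value outside its range is refused whole. The fingers move at their own pace and stop on an object; "newtons" is the grip in N (left out, the last holds). Time passes only in rows, so rows that do not move let the fingers close. It gives the time, the measured TCP pose, the force, the opening and the grip force at its end, in the units of the state.
- get_state(): the state, without advancing time (a new reading comes with each control period).
- capture(name): name is "scene" or "top" or "wrist"; returns a dict with "frame" (400x640x3 uint8, red, green, blue), "range_z" (400x640 float32, m along the optical axis (not along the pixel's ray), 0 where there is no reading), "camera_matrix" (3x3 intrinsics, pixels), "T" (4x4, takes a point from camera to world coordinates). Camera axes: x right, y down, z forward; pixel columns grow to the right and rows downward; lengths in m; the calibration is good to about 2 mm. A picture is of the moment at which its call begins.
- close_job(): hands the job in; it is judged then, once.
The state is a dict: "time_s": time; "joints": joint angles; "qd": joint speeds; "joint_torque": joint torques, N m; "tcp_pos": TCP position; "eef_rot": TCP orientation; "contact_force": force on the tool from outside, world axes, zero at the start; "moment": the same for the moment, N m; "gripper_width": finger opening in m; "gripper_force": force on a finger pad.
Only numpy, scipy, OpenCV 4.12 (cv2) and the standard library are available. Lean on these libraries where they do the work, as an engineer would, in place of code of your own. Each camera call takes 0.05 s, during which the arm holds its last target. There are 200 camera calls.

## Working session

There is one attempt and no reset: what is moved stays moved. The work goes in short steps, Python scripts to look and compute and a tool call to move; the robot and the scene stay as the last step left them, time stands still between calls to the robot, and variables do not carry over. Pictures are saved under pics/ and viewed, at most 14 in all, crops included, and the job is handed in when it is done.

Besides the shell and the picture viewer there is one more tool, called after "Request:" as name([rows], argument=value, ...), one row to a line, values as JSON. apply_moves: Moves the arm, as the interface text tells. Scaled input: -1 to 1 covers 1000 mm each way for a shift and 90 degrees each way for a turn. Its arguments: {"type":"object","properties":{"targets":{"type":"array","items":{"type":"array","items":{"type":"number"}}},"newtons":{"type":"number"}},"required":["targets"]}

```bash
ls; mkdir -p pics; cat > h.py <<'E'
import numpy as np,cv2
from plant import get_state,capture,close_job
from scipy.spatial.transform import Rotation as Ro
def cap(n,f=None):
    c=capture(n)
    if f: cv2.imwrite('pics/'+f+'.png',c['frame'][:,:,::-1])
    K=c['camera_matrix'];T=np.array(c['T']);z=c['range_z']
    v,u=np.mgrid[:400,:640]
    P=np.stack([(u-K[0,2])/K[0,0]*z,(v-K[1,2])/K[1,1]*z,z],-1)
    c['W']=P@T[:3,:3].T+T[:3,3]; c['ok']=z>0
    return c
def st():
    s=get_state();print({k:np.round(s[k],4).tolist() for k in ['time_s','tcp_pos','eef_rot','contact_force','gripper_width','gripper_force','joints']});return s
E
python3 - <<'E'
from h import *
st()
for n in ['scene','top']:
    c=cap(n,n+'0'); print(n,np.round(c['T'],3).tolist(),c['camera_matrix'].tolist())
E
```

```text
pics
{'time_s': 0.0, 'tcp_pos': [0.221, -0.6373, 0.2446], 'eef_rot': [179.9066, -0.0079, -160.8814], 'contact_force': [-0.552, 0.0335, -0.3259], 'gripper_width': 0.0879, 'gripper_force': 0.0, 'joints': [-54.3685, 20.5903, 0.6334, -0.0202, -70.1349, -16.506]}
scene [[0.879, 0.253, -0.404, 1.135], [0.477, -0.482, 0.735, -1.137], [-0.009, -0.839, -0.544, 0.99], [0.0, 0.0, 0.0, 1.0]] [[506.64856813306716, 0.0, 320.59396422225063], [0.0, 506.64856813306716, 197.2645467439572], [0.0, 0.0, 1.0]]
top [[0.002, -0.979, 0.202, 0.202], [-1.0, -0.002, 0.002, -0.031], [-0.001, -0.202, -0.979, 1.729], [0.0, 0.0, 0.0, 1.0]] [[503.7877936953426, 0.0, 318.1819411495257], [0.0, 503.7877936953426, 194.44887902822487], [0.0, 0.0, 1.0]]
```

View pics/scene0.png

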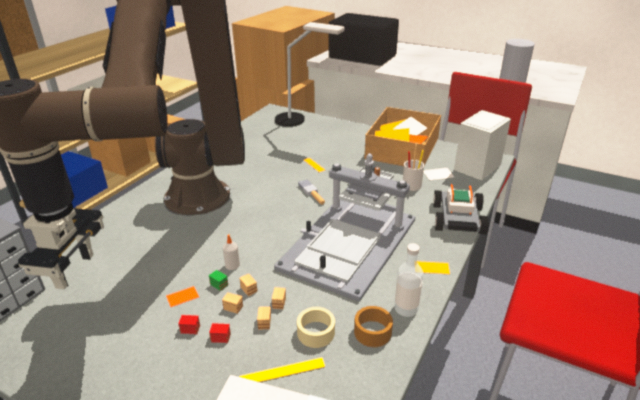

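View pics/top0.png

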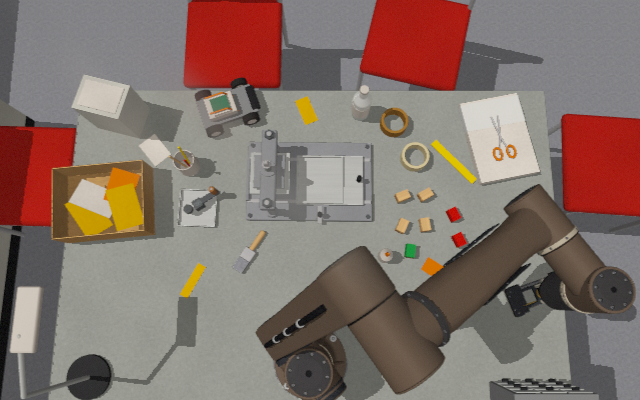

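Scene view: four plain plywood boxes at (248,284), (232,302), (279,297), (263,317). Look-alikes are two red at (189,324), (220,332) and one green at (218,279). In the top view the plywood ones are at (403,197), (426,195), (402,226), (425,225). Bed knob is near (360,180), lock knob near (320,217), screw near (268,180) and crank in its tray near (200,205). I'll measure them and confirm with an enlarged crop.

```bash
python3 - <<'E'
from h import *
c=cap('top');W=c['W'];f=c['frame']
cv2.imwrite('pics/crop1.png',cv2.resize(f[120:270,170:480][:,:,::-1],None,fx=2.5,fy=2.5,interpolation=cv2.INTER_CUBIC))
h=cv2.cvtColor(f,cv2.COLOR_RGB2HSV)
K=c['camera_matrix'];T=c['T']
def ray(u,v,z):
    d=T[:3,:3]@np.array([(u-K[0,2])/K[0,0],(v-K[1,2])/K[1,1],1]);t=(z-T[2,3])/d[2];return T[:3,3]+t*d
np.set_printoptions(precision=4,suppress=True)
# boxes: height band
m=((W[...,2]>.028)&(W[...,2]<.045)&c['ok']).astype(np.uint8)
m[:,:380]=0;m[:,470:]=0;m[:180]=0;m[262:]=0
n,l,s,ce=cv2.connectedComponentsWithStats(m,connectivity=4)
for i in range(1,n):
    if s[i,4]<30: continue
    p=np.argwhere(l==i)[:,::-1].astype(np.float32)
    q=np.array([ray(u,v,.036)[:2] for u,v in p])
    r=cv2.minAreaRect((q*1000).astype(np.float32))
    hh=np.median(h[l==i],0)
    print(ce[i],s[i,4],'mean',q.mean(0),'rect',r,'hsv',hh,'z',np.median(W[l==i][:,2]))
# heights around press
def comp(lo,hi,u0,u1,v0,v1,tag,mn=6):
    m=((W[...,2]>lo)&(W[...,2]<hi)&c['ok']).astype(np.uint8);mm=np.zeros_like(m);mm[v0:v1,u0:u1]=m[v0:v1,u0:u1]
    n,l,s,ce=cv2.connectedComponentsWithStats(mm)
    for i in range(1,n):
        if s[i,4]>=mn:
            w=W[l==i];r=cv2.minAreaRect((w[:,:2]*1000).astype(np.float32))
            print(tag,ce[i],s[i,4],w.mean(0),w[:,2].max(),r)
comp(.195,.35,240,300,120,220,'screw')
comp(.15,.35,240,300,120,220,'crosshead')
comp(.045,.1,300,380,130,230,'knobs',3)
comp(.008,.12,170,240,180,235,'crank')
comp(.036,.06,290,380,140,220,'rim')
for u,v in [(200,205),(188,210),(213,193),(200,222)]: print(u,v,W[v,u])
E
```

```text
[425.5385 193.8803] 117 mean [ 0.5546 -0.3962] rect ((555.0980224609375, -396.3632507324219), (30.134031295776367, 46.91929244995117), 29.80682945251465) hsv [ 18. 115. 207.] z 0.036348018017057004
[402.8509 195.0439] 114 mean [ 0.5504 -0.3182] rect ((550.2100219726562, -317.89849853515625), (30.758316040039062, 46.31978988647461), 21.998031616210938) hsv [ 18. 115. 207.] z 0.03680862902489179
[454.2459 213.6557] 122 mean [ 0.486 -0.491] rect ((486.1006774902344, -490.440673828125), (44.49971008300781, 32.775272369384766), 23.894529342651367) hsv [  1. 242. 192.] z 0.036270346676638976
[425.2377 223.6557] 122 mean [ 0.4515 -0.3909] rect ((450.66790771484375, -390.557861328125), (45.1391487121582, 32.54825210571289), 6.962436199188232) hsv [ 18.  115.  207.5] z 0.03632639305036467
[402.3304 225.0261] 115 mean [ 0.4467 -0.3131] rect ((446.8201904296875, -313.59332275390625), (30.085582733154297, 44.88326644897461), 62.8629150390625) hsv [ 18. 115. 208.] z 0.035394394480185776
[459.5691 239.1138] 123 mean [ 0.3991 -0.5044] rect ((399.4534606933594, -504.9773254394531), (43.7794151306152
[... 6950 characters left out ...]
), (4.0846781730651855, 14.73236083984375), 34.1831169128418)
rim [306.2 194.8] 10 [0.55   0.0133 0.0392] 0.04417416175902478 ((549.7764892578125, 12.15280818939209), (21.154132843017578, 10.381376266479492), 0.8071871995925903)
rim [335.1667 193.6667] 6 [ 0.5543 -0.086   0.0383] 0.04267273325759402 ((554.656982421875, -86.00861358642578), (6.762251377105713, 10.999337196350098), 82.93656158447266)
rim [353.9333 202.0667] 15 [ 0.5251 -0.1499  0.0387] 0.04239622011871225 ((523.833984375, -148.39419555664062), (24.28684425354004, 10.519344329833984), 88.35143280029297)
200 205 [0.5126 0.3737 0.0463]
188 210 [0.4956 0.4139 0.0447]
213 193 [0.5488 0.3256 0.0727]
200 222 [ 0.4613  0.3818 -0.0001]
```

View pics/crop1.png

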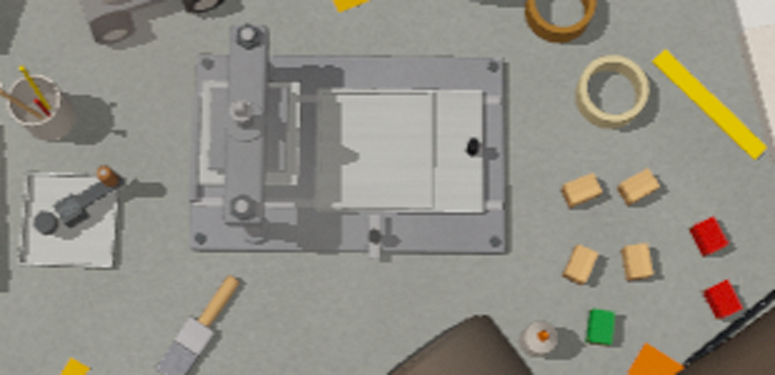

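The crop confirms it: the plywood boxes are at crop (582,190), (640,187), (580,264), (637,262). Red and green are excluded, and the bed is open toward -y. Next is a planner helper.

```bash
cat >> h.py <<'E'
np.set_printoptions(precision=4,suppress=True)
def rowfor(p0,R0,p1,R1,n=None):
    w=(R0.inv()*R1).as_rotvec()
    d=np.linalg.norm(np.array(p1)-p0)
    if n is None: n=max(1,int(np.ceil(max(d/.036,np.degrees(np.linalg.norm(w))/6.6))))
    S=sum(Ro.from_rotvec(w/n*k).as_matrix() for k in range(n))
    t=np.linalg.solve(S,R0.inv().apply(np.array(p1)-p0))
    return n,np.round(np.r_[t,np.degrees(w/n)/90],4)
def plan(ways,s=None):
    "ways: list of (x,y,z,yaw[,n])"
    s=s or get_state();p=np.array(s['tcp_pos']);R=Ro.from_euler('xyz',s['eef_rot'],degrees=True)
    for w in ways:
        R1=Ro.from_euler('xyz',[180,0,w[3]],degrees=True)
        n,r=rowfor(p,R,w[:3],R1,w[4] if len(w)>4 else None)
        print(n,'x',r.tolist());p=np.array(w[:3]);R=R1
def boxes():
    c=cap('top');K=c['camera_matrix'];T=c['T'];h=cv2.cvtColor(c['frame'],cv2.COLOR_RGB2HSV);z=c['W'][...,2]
    m=((z>.027)&(z<.085)&(h[...,0]>=12)&(h[...,0]<=24)&(h[...,1]>85)&(h[...,1]<170)&(h[...,2]>120)).astype(np.uint8)
    n,l,s,ce=cv2.connectedComponentsWithStats(m,connectivity=4);out=[]
    for i in range(1,n):
        if not 50<s[i,4]<220: continue
        zz=np.median(z[l==i]);v,u=np.nonzero(l==i)
        d=np.stack([(u-K[0,2])/K[0,0],(v-K[1,2])/K[1,1],np.ones(len(u))],-1)@T[:3,:3].T
        q=(T[:3,3]+d*((zz-T[2,3])/d[:,2])[:,None])[:,:2]
        r=cv2.minAreaRect((q*1000).astype(np.float32));a=r[2] if r[1][0]<r[1][1] else r[2]-90
        print('box',np.round(np.array(r[0])/1000,4),'size',np.round(r[1]),'short-axis',round(a,1),'z',round(float(zz),3))
        out.append((r[0][0]/1000,r[0][1]/1000,a))
    return out
E
python3 - <<'E'
from h import *
st();boxes()
plan([(.555,-.396,.2,-60),(.555,-.396,.030,-60),(.555,-.396,.2,-60),(.561,-.066,.2,-90),(.561,-.066,.065,-90)])
E
```

```text
{'time_s': 0.15, 'tcp_pos': [0.221, -0.6374, 0.2448], 'eef_rot': [179.9271, -0.008, -160.8816], 'contact_force': [0.1264, 0.6627, 0.4575], 'gripper_width': 0.0877, 'gripper_force': 0.0, 'joints': [-54.3677, 20.5832, 0.646, -0.0139, -70.1351, -16.5092]}
box [ 0.5548 -0.3958] size [30. 46.] short-axis 29.8 z 0.036
box [ 0.5504 -0.318 ] size [30. 46.] short-axis 20.8 z 0.036
box [ 0.4464 -0.3129] size [30. 45.] short-axis 66.7 z 0.036
box [ 0.4505 -0.3906] size [44. 31.] short-axis -81.2 z 0.036
16 x [-0.0253, -0.0149, 0.0028, 0.0, 0.0, -0.0701]
5 x [0.0, -0.0, 0.034, 0.0, 0.0, 0.0]
5 x [0.0, 0.0, -0.034, 0.0, 0.0, 0.0]
10 x [-0.0318, -0.0101, -0.0, -0.0, -0.0, 0.0333]
4 x [0.0, -0.0, 0.0338, 0.0, 0.0, 0.0]
```

Request:
apply_moves([
  [1, -0.0253, -0.0149, 0.0028, 0, 0, -0.0701],
  [1, -0.0253, -0.0149, 0.0028, 0, 0, -0.0701],
  [1, -0.0253, -0.0149, 0.0028, 0, 0, -0.0701],
  [1, -0.0253, -0.0149, 0.0028, 0, 0, -0.0701],
  [1, -0.0253, -0.0149, 0.0028, 0, 0, -0.0701],
  [1, -0.0253, -0.0149, 0.0028, 0, 0, -0.0701],
  [1, -0.0253, -0.0149, 0.0028, 0, 0, -0.0701],
  [1, -0.0253, -0.0149, 0.0028, 0, 0, -0.0701],
  [1, -0.0253, -0.0149, 0.0028, 0, 0, -0.0701],
  [1, -0.0253, -0.0149, 0.0028, 0, 0, -0.0701],
  [1, -0.0253, -0.0149, 0.0028, 0, 0, -0.0701],
  [1, -0.0253, -0.0149, 0.0028, 0, 0, -0.0701],
  [1, -0.0253, -0.0149, 0.0028, 0, 0, -0.0701],
  [1, -0.0253, -0.0149, 0.0028, 0, 0, -0.0701],
  [1, -0.0253, -0.0149, 0.0028, 0, 0, -0.0701],
  [1, -0.0253, -0.0149, 0.0028, 0, 0, -0.0701],
  [1, 0, 0, 0, 0, 0, 0],
  [1, 0, 0, 0, 0, 0, 0],
], newtons=15)

```text
time_s: 1.7
tcp_pos: [0.5548, -0.3945, 0.2008]
eef_rot: [180.0, 0.0, -59.8]
contact_force: [0.9, -0.3, -0.4]
gripper_width: 0.0878
gripper_force: 0.0
```

Request:
apply_moves([
  [1, 0, 0, 0.034, 0, 0, 0],
  [1, 0, 0, 0.034, 0, 0, 0],
  [1, 0, 0, 0.034, 0, 0, 0],
  [1, 0, 0, 0.034, 0, 0, 0],
  [1, 0, 0, 0.034, 0, 0, 0],
  [1, 0, 0, 0, 0, 0, 0],
  [0.2, 0, 0, 0, 0, 0, 0],
  [0.2, 0, 0, 0, 0, 0, 0],
  [0.2, 0, 0, 0, 0, 0, 0],
  [0.2, 0, 0, 0, 0, 0, 0],
  [0.2, 0, 0, 0, 0, 0, 0],
  [0.2, 0, 0, 0, 0, 0, 0],
  [0.2, 0, 0, 0, 0, 0, 0],
  [0.2, 0, 0, 0, 0, 0, 0],
  [0.2, 0, 0, 0, 0, 0, 0],
])

```text
time_s: 2.95
tcp_pos: [0.5543, -0.3961, 0.0309]
eef_rot: [-180.0, -0.0, -59.9]
contact_force: [0.1, 0.4, -0.1]
gripper_width: 0.0331
gripper_force: 0.5
```

Request:
apply_moves([
  [0.2, 0, 0, -0.034, 0, 0, 0],
  [0.2, 0, 0, -0.034, 0, 0, 0],
  [0.2, 0, 0, -0.034, 0, 0, 0],
  [0.2, 0, 0, -0.034, 0, 0, 0],
  [0.2, 0, 0, -0.034, 0, 0, 0],
  [0.2, -0.0318, -0.0101, 0, 0, 0, -0.0333],
  [0.2, 0, 0, 0, 0, 0, 0],
])

```text
time_s: 3.53
tcp_pos: [0.5473, -0.3612, 0.2037]
eef_rot: [-179.8, -0.2, -56.8]
contact_force: [-0.3, 0.0, -2.3]
gripper_width: 0.03
gripper_force: 15.0
```

```bash
python3 - <<'E'
from h import *
plan([(.563,.004,.2,-90),(.563,.004,.0655,-90),(.563,.004,.2,-90),(.5504,-.318,.2,-68),(.5504,-.318,.030,-68)])
boxes()
E
```

```text
11 x [-0.0315, -0.0119, 0.0003, -0.0002, -0.0001, 0.0336]
4 x [0.0, -0.0, 0.0336, 0.0, 0.0, 0.0]
4 x [0.0, 0.0, -0.0336, 0.0, 0.0, 0.0]
9 x [0.0352, 0.0075, 0.0, -0.0, 0.0, -0.0272]
5 x [0.0, -0.0, 0.034, 0.0, 0.0, 0.0]
box [ 0.5501 -0.3175] size [31. 45.] short-axis 22.1 z 0.036
box [ 0.4463 -0.3128] size [31. 44.] short-axis 64.8 z 0.037
box [ 0.4498 -0.3907] size [44. 31.] short-axis -84.2 z 0.036
```

Request:
apply_moves([
  [0.2, -0.0315, -0.0119, 0.0003, -0.0002, 0, 0.0336],
  [0.2, -0.0315, -0.0119, 0.0003, -0.0002, 0, 0.0336],
  [0.2, -0.0315, -0.0119, 0.0003, -0.0002, 0, 0.0336],
  [0.2, -0.0315, -0.0119, 0.0003, -0.0002, 0, 0.0336],
  [0.2, -0.0315, -0.0119, 0.0003, -0.0002, 0, 0.0336],
  [0.2, -0.0315, -0.0119, 0.0003, -0.0002, 0, 0.0336],
  [0.2, -0.0315, -0.0119, 0.0003, -0.0002, 0, 0.0336],
  [0.2, -0.0315, -0.0119, 0.0003, -0.0002, 0, 0.0336],
  [0.2, -0.0315, -0.0119, 0.0003, -0.0002, 0, 0.0336],
  [0.2, -0.0315, -0.0119, 0.0003, -0.0002, 0, 0.0336],
  [0.2, -0.0315, -0.0119, 0.0003, -0.0002, 0, 0.0336],
  [0.2, 0, 0, 0.035, 0, 0, 0],
  [0.2, 0, 0, 0.035, 0, 0, 0],
  [0.2, 0, 0, 0.03, 0, 0, 0],
  [0.2, 0, 0, 0.015, 0, 0, 0],
  [0.2, 0, 0, 0, 0, 0, 0],
])

```text
time_s: 4.92
tcp_pos: [0.5615, 0.0004, 0.0777]
eef_rot: [179.4, -0.2, -90.2]
contact_force: [-0.4, -1.0, -1.0]
gripper_width: 0.0301
gripper_force: 15.0
```

Request:
apply_moves([
  [0.2, -0.003, 0, 0.006, 0.006, 0, 0],
  [0.2, 0, 0, 0.004, 0, 0, 0],
  [0.2, 0, 0, 0.0015, 0, 0, 0],
  [0.2, 0, 0, 0, 0, 0, 0],
  [0.55, 0, 0, 0, 0, 0, 0],
  [0.55, 0, 0, 0, 0, 0, 0],
  [0.55, 0, 0, 0, 0, 0, 0],
  [0.55, 0, 0, 0, 0, 0, 0],
  [0.55, 0, 0, 0, 0, 0, 0],
])

```text
time_s: 5.67
tcp_pos: [0.5643, 0.0041, 0.0708]
eef_rot: [-179.6, -0.1, -90.2]
contact_force: [0.6, -0.1, 1.2]
gripper_width: 0.0479
gripper_force: 0.0
```

Request:
apply_moves([
  [0.55, 0, 0, -0.0336, 0, 0, 0],
  [0.55, 0, 0, -0.0336, 0, 0, 0],
  [0.55, 0, 0, -0.0336, 0, 0, 0],
  [1, 0, 0, -0.0336, 0, 0, 0],
  [1, 0.0352, 0.0075, 0, 0, 0, 0],
  [1, 0, 0, 0, 0, 0, 0],
])

```text
time_s: 6.17
tcp_pos: [0.5558, -0.033, 0.2077]
eef_rot: [-179.4, -0.0, -90.2]
contact_force: [-0.6, 0.5, -2.3]
gripper_width: 0.0625
gripper_force: 0.0
```

```bash
python3 - <<'E'
from h import *
st();boxes()
plan([(.5504,-.3177,.2,-68),(.5504,-.3177,.030,-68)])
E
```

```text
{'time_s': 6.1667, 'tcp_pos': [0.5558, -0.033, 0.2077], 'eef_rot': [-179.4252, -0.0102, -90.2102], 'contact_force': [-0.5814, 0.4701, -2.2981], 'gripper_width': 0.0625, 'gripper_force': 0.0, 'joints': [16.8709, 10.7768, -18.066, 0.205, -60.6109, -17.1808]}
box [0.5635 0.0099] size [35. 20.] short-axis -89.7 z 0.071
box [ 0.5502 -0.3178] size [31. 44.] short-axis 22.1 z 0.036
box [ 0.4506 -0.3901] size [45. 32.] short-axis -81.7 z 0.036
box [ 0.4461 -0.3133] size [30. 46.] short-axis 63.0 z 0.036
8 x [0.0353, 0.0066, 0.0008, -0.0006, -0.0001, -0.031]
5 x [0.0, -0.0, 0.034, 0.0, 0.0, 0.0]
```

Request:
apply_moves([
  [1, 0.0353, 0.0066, 0.0008, -0.0006, 0, -0.031],
  [1, 0.0353, 0.0066, 0.0008, -0.0006, 0, -0.031],
  [1, 0.0353, 0.0066, 0.0008, -0.0006, 0, -0.031],
  [1, 0.0353, 0.0066, 0.0008, -0.0006, 0, -0.031],
  [1, 0.0353, 0.0066, 0.0008, -0.0006, 0, -0.031],
  [1, 0.0353, 0.0066, 0.0008, -0.0006, 0, -0.031],
  [1, 0.0353, 0.0066, 0.0008, -0.0006, 0, -0.031],
  [1, 0.0353, 0.0066, 0.0008, -0.0006, 0, -0.031],
  [1, 0, 0, 0, 0, 0, 0],
  [1, 0, 0, 0, 0, 0, 0],
])

```text
time_s: 7.05
tcp_pos: [0.5504, -0.3178, 0.1975]
eef_rot: [179.8, -0.0, -68.1]
contact_force: [-0.3, -0.2, 0.3]
gripper_width: 0.0876
gripper_force: 0.0
```

Request:
apply_moves([
  [1, 0, 0, 0.0335, 0, 0, 0],
  [1, 0, 0, 0.0335, 0, 0, 0],
  [1, 0, 0, 0.0335, 0, 0, 0],
  [1, 0, 0, 0.0335, 0, 0, 0],
  [1, 0, 0, 0.0335, 0, 0, 0],
  [0.2, 0, 0, 0, 0, 0, 0],
  [0.2, 0, 0, 0, 0, 0, 0],
  [0.2, 0, 0, 0, 0, 0, 0],
  [0.2, 0, 0, 0, 0, 0, 0],
  [0.2, 0, 0, 0, 0, 0, 0],
  [0.2, 0, 0, 0, 0, 0, 0],
  [0.2, 0, 0, 0, 0, 0, 0],
  [0.2, 0, 0, 0, 0, 0, 0],
  [0.2, 0, 0, 0, 0, 0, 0],
  [0.2, 0, 0, 0, 0, 0, 0],
  [0.2, 0, 0, 0, 0, 0, 0],
  [0.2, 0, 0, 0, 0, 0, 0],
])

```text
time_s: 8.47
tcp_pos: [0.5506, -0.3168, 0.0317]
eef_rot: [179.9, -0.1, -67.9]
contact_force: [-0.9, 0.7, 4.2]
gripper_width: 0.0297
gripper_force: 15.0
```

Request:
apply_moves([
  [0.2, 0, 0, -0.034, 0, 0, 0],
  [0.2, 0, 0, -0.034, 0, 0, 0],
  [0.2, 0, 0, -0.034, 0, 0, 0],
  [0.2, 0, 0, -0.034, 0, 0, 0],
  [0.2, 0, 0, -0.034, 0, 0, 0],
  [0.2, 0, 0, 0, 0, 0, 0],
  [0.2, 0, 0, 0, 0, 0, 0],
])

```text
time_s: 9.05
tcp_pos: [0.5519, -0.3166, 0.2039]
eef_rot: [-179.9, -0.3, -67.9]
contact_force: [-1.0, 1.2, -1.1]
gripper_width: 0.0297
gripper_force: 15.0
```

```bash
python3 - <<'E'
from h import *
st();boxes()
plan([(.639,.004,.2,-90),(.639,.004,.066,-90)])
E
```

```text
{'time_s': 9.05, 'tcp_pos': [0.5519, -0.3166, 0.2039], 'eef_rot': [-179.8902, -0.2624, -67.8766], 'contact_force': [-0.9735, 1.1669, -1.1028], 'gripper_width': 0.0297, 'gripper_force': 14.9979, 'joints': [-12.2078, 18.3981, -8.1503, 0.1734, -63.2131, 34.2537]}
box [ 0.5637 -0.0002] size [34. 41.] short-axis 0.1 z 0.07
box [ 0.4464 -0.3132] size [30. 45.] short-axis 66.9 z 0.036
box [ 0.4497 -0.3906] size [44. 31.] short-axis -85.2 z 0.036
10 x [-0.0296, -0.0155, 0.0001, 0.0, -0.0001, 0.0246]
4 x [0.0, -0.0, 0.0335, 0.0, 0.0, 0.0]
```

Request:
apply_moves([
  [0.2, -0.0296, -0.0155, 0, 0, 0, 0.0246],
  [0.2, -0.0296, -0.0155, 0, 0, 0, 0.0246],
  [0.2, -0.0296, -0.0155, 0, 0, 0, 0.0246],
  [0.2, -0.0296, -0.0155, 0, 0, 0, 0.0246],
  [0.2, -0.0296, -0.0155, 0, 0, 0, 0.0246],
  [0.2, -0.0296, -0.0155, 0, 0, 0, 0.0246],
  [0.2, -0.0296, -0.0155, 0, 0, 0, 0.0246],
  [0.2, -0.0296, -0.0155, 0, 0, 0, 0.0246],
  [0.2, -0.0296, -0.0155, 0, 0, 0, 0.0246],
  [0.2, -0.0296, -0.0155, 0, 0, 0, 0.0246],
  [0.2, 0, 0, 0.035, 0, 0, 0],
  [0.2, 0, 0, 0.035, 0, 0, 0],
  [0.2, 0, 0, 0.035, 0, 0, 0],
  [0.2, 0, 0, 0.015, 0, 0, 0],
  [0.2, 0, 0, 0, 0, 0, 0],
  [0.2, 0, 0, 0, 0, 0, 0],
])

```text
time_s: 10.43
tcp_pos: [0.6382, 0.003, 0.0787]
eef_rot: [179.7, -0.2, -90.0]
contact_force: [-0.3, -0.3, -0.0]
gripper_width: 0.0305
gripper_force: 15.0
```

Request:
apply_moves([
  [0.2, 0, 0, 0.007, 0, 0, 0],
  [0.2, 0, 0, 0.005, 0, 0, 0],
  [0.2, 0, 0, 0, 0, 0, 0],
  [0.2, 0, 0, 0, 0, 0, 0],
])

```text
time_s: 10.77
tcp_pos: [0.6394, 0.0034, 0.0691]
eef_rot: [180.0, -0.1, -90.0]
contact_force: [-0.3, 0.3, -1.0]
gripper_width: 0.0299
gripper_force: 15.0
```

Request:
apply_moves([
  [0.55, 0, 0, 0, 0, 0, 0],
  [0.55, 0, 0, 0, 0, 0, 0],
  [0.55, 0, 0, 0, 0, 0, 0],
  [0.55, 0, 0, 0, 0, 0, 0],
  [0.55, 0, 0, 0, 0, 0, 0],
  [0.55, 0, 0, -0.0336, 0, 0, 0],
  [0.55, 0, 0, -0.0336, 0, 0, 0],
  [0.55, 0, 0, -0.0336, 0, 0, 0],
  [1, 0, 0, -0.0336, 0, 0, 0],
  [1, 0.03, 0, 0, 0, 0, 0],
  [1, 0.03, 0, 0, 0, 0, 0],
  [1, 0, 0, 0, 0, 0, 0],
])

```text
time_s: 11.77
tcp_pos: [0.6391, -0.0596, 0.2041]
eef_rot: [180.0, -0.1, -90.1]
contact_force: [-0.8, 0.8, -0.7]
gripper_width: 0.0694
gripper_force: 0.0
```

```bash
python3 - <<'E'
from h import *
st();b=boxes()
plan([(.4502,-.3905,.2,-173),(.4464,-.3131,.2,-27),(.4464,-.3131,.2,-207)])
plan([(.4464,-.3131,.2,-27)])
plan([(.4464,-.3131,.2,-27-180)])
E
```

```text
{'time_s': 11.7667, 'tcp_pos': [0.6391, -0.0596, 0.2041], 'eef_rot': [179.9986, -0.1483, -90.1272], 'contact_force': [-0.8199, 0.7666, -0.7362], 'gripper_width': 0.0694, 'gripper_force': 0.0, 'joints': [12.1404, 19.0494, -7.161, 0.1611, -63.8226, -12.3387]}
box [0.6367 0.0018] size [35. 44.] short-axis 0.1 z 0.07
box [ 0.5639 -0.0002] size [35. 41.] short-axis 0.1 z 0.069
box [ 0.447 -0.313] size [28. 45.] short-axis 62.3 z 0.036
box [ 0.4494 -0.3909] size [45. 32.] short-axis -85.9 z 0.036
13 x [0.0317, -0.0049, 0.0003, -0.0001, -0.0001, 0.0708]
23 x [-0.0043, 0.0012, 0.0, 0.0, 0.0, -0.0705]
28 x [0.0, -0.0, 0.0, 0.0, -0.0, 0.0714]
10 x [0.014, 0.0305, 0.0004, 0.0001, -0.0001, -0.0702]
18 x [0.0202, -0.0066, 0.0002, -0.0001, -0.0001, 0.0721]
```

Request:
apply_moves([
  [0.7, 0.014, 0.0305, 0.0004, 0, 0, -0.0702],
  [0.7, 0.014, 0.0305, 0.0004, 0, 0, -0.0702],
  [0.7, 0.014, 0.0305, 0.0004, 0, 0, -0.0702],
  [0.7, 0.014, 0.0305, 0.0004, 0, 0, -0.0702],
  [0.7, 0.014, 0.0305, 0.0004, 0, 0, -0.0702],
  [0.7, 0.014, 0.0305, 0.0004, 0, 0, -0.0702],
  [0.7, 0.014, 0.0305, 0.0004, 0, 0, -0.0702],
  [0.7, 0.014, 0.0305, 0.0004, 0, 0, -0.0702],
  [0.7, 0.014, 0.0305, 0.0004, 0, 0, -0.0702],
  [0.7, 0.014, 0.0305, 0.0004, 0, 0, -0.0702],
  [0.7, 0, 0, 0, 0, 0, 0],
  [0.7, 0, 0, 0, 0, 0, 0],
])

```text
time_s: 12.82
tcp_pos: [0.4472, -0.3124, 0.1995]
eef_rot: [179.8, 0.0, -27.0]
contact_force: [-1.1, -0.3, -0.8]
gripper_width: 0.0616
gripper_force: 0.0
```

Request:
apply_moves([
  [0.7, 0, 0, 0.034, 0, 0, 0],
  [0.7, 0, 0, 0.034, 0, 0, 0],
  [0.7, 0, 0, 0.034, 0, 0, 0],
  [0.7, 0, 0, 0.034, 0, 0, 0],
  [0.7, 0, 0, 0.033, 0, 0, 0],
  [0.7, 0, 0, 0, 0, 0, 0],
  [0.2, 0, 0, 0, 0, 0, 0],
  [0.2, 0, 0, 0, 0, 0, 0],
  [0.2, 0, 0, 0, 0, 0, 0],
  [0.2, 0, 0, 0, 0, 0, 0],
  [0.2, 0, 0, 0, 0, 0, 0],
  [0.2, 0, 0, 0, 0, 0, 0],
  [0.2, 0, 0, 0, 0, 0, 0],
  [0.2, 0, 0, 0, 0, 0, 0],
  [0.2, 0, 0, 0, 0, 0, 0],
])

```text
time_s: 14.07
tcp_pos: [0.4483, -0.3119, 0.0325]
eef_rot: [179.9, -0.1, -26.8]
contact_force: [-0.9, 2.7, 8.5]
gripper_width: 0.0299
gripper_force: 14.9
```

Request:
apply_moves([
  [0.2, 0, 0, -0.034, 0, 0, 0],
  [0.2, 0, 0, -0.034, 0, 0, 0],
  [0.2, 0, 0, -0.034, 0, 0, 0],
  [0.2, 0, 0, -0.034, 0, 0, 0],
  [0.2, 0, 0, -0.034, 0, 0, 0],
  [0.2, 0, 0, 0, 0, 0, 0],
  [0.2, 0, 0, 0, 0, 0, 0],
])

```text
time_s: 14.65
tcp_pos: [0.4487, -0.3117, 0.2038]
eef_rot: [179.9, -0.3, -26.9]
contact_force: [0.1, -0.2, -0.6]
gripper_width: 0.0301
gripper_force: 14.9
```

```bash
python3 - <<'E'
from h import *
st();b=boxes()
plan([(.563,-.068,.2,-90),(.563,-.068,.066,-90)])
E
```

```text
{'time_s': 14.65, 'tcp_pos': [0.4487, -0.3117, 0.2038], 'eef_rot': [179.9138, -0.3218, -26.8519], 'contact_force': [0.1125, -0.1563, -0.5551], 'gripper_width': 0.0301, 'gripper_force': 14.8897, 'joints': [-14.1238, 10.13, -19.4314, 0.1788, -60.1438, 77.1831]}
box [0.6371 0.0036] size [35. 41.] short-axis 0.1 z 0.069
box [ 0.564  -0.0002] size [35. 41.] short-axis 0.1 z 0.069
10 x [-0.0141, -0.0245, 0.0001, 0.0, -0.0002, 0.0701]
4 x [0.0, -0.0, 0.0335, 0.0, 0.0, 0.0]
```

Request:
apply_moves([
  [0.2, -0.0141, -0.0245, 0, 0, 0, 0.0701],
  [0.2, -0.0141, -0.0245, 0, 0, 0, 0.0701],
  [0.2, -0.0141, -0.0245, 0, 0, 0, 0.0701],
  [0.2, -0.0141, -0.0245, 0, 0, 0, 0.0701],
  [0.2, -0.0141, -0.0245, 0, 0, 0, 0.0701],
  [0.2, -0.0141, -0.0245, 0, 0, 0, 0.0701],
  [0.2, -0.0141, -0.0245, 0, 0, 0, 0.0701],
  [0.2, -0.0141, -0.0245, 0, 0, 0, 0.0701],
  [0.2, -0.0141, -0.0245, 0, 0, 0, 0.0701],
  [0.2, -0.0141, -0.0245, 0, 0, 0, 0.0701],
  [0.2, 0, 0, 0.035, 0, 0, 0],
  [0.2, 0, 0, 0.035, 0, 0, 0],
  [0.2, 0, 0, 0.035, 0, 0, 0],
  [0.2, 0, 0, 0.015, 0, 0, 0],
  [0.2, 0, 0, 0, 0, 0, 0],
  [0.2, 0, 0, 0, 0, 0, 0],
])

```text
time_s: 16.03
tcp_pos: [0.5613, -0.069, 0.0787]
eef_rot: [179.7, -0.2, -89.9]
contact_force: [1.4, -0.7, 0.4]
gripper_width: 0.0299
gripper_force: 14.9
```

```bash
python3 - <<'E'
from h import *
st();b=boxes()
plan([(.563,-.068,.066,-90,2)])
E
```

```text
{'time_s': 16.0333, 'tcp_pos': [0.5613, -0.069, 0.0787], 'eef_rot': [179.7016, -0.198, -89.9285], 'contact_force': [1.393, -0.6776, 0.4135], 'gripper_width': 0.0299, 'gripper_force': 14.8901, 'joints': [12.9016, 19.9092, -24.9699, 0.1779, -45.4559, -12.9557]}
box [ 0.564  -0.0002] size [35. 41.] short-axis 0.1 z 0.069
box [ 0.4494 -0.3906] size [44. 32.] short-axis -85.9 z 0.036
2 x [-0.0004, -0.0003, 0.0071, 0.0007, -0.0009, 0.0005]
```

Request:
apply_moves([
  [0.2, 0, 0, 0.008, 0.001, 0, 0],
  [0.2, 0, 0, 0.006, 0, 0, 0],
  [0.2, 0, 0, 0, 0, 0, 0],
  [0.2, 0, 0, 0, 0, 0, 0],
])

```text
time_s: 16.42
tcp_pos: [0.5624, -0.0687, 0.0666]
eef_rot: [-180.0, -0.1, -89.9]
contact_force: [0.0, -0.4, 0.2]
gripper_width: 0.0299
gripper_force: 15.0
```

Request:
apply_moves([
  [0.55, 0, 0, 0, 0, 0, 0],
  [0.55, 0, 0, 0, 0, 0, 0],
  [0.55, 0, 0, 0, 0, 0, 0],
  [0.55, 0, 0, 0, 0, 0, 0],
  [0.55, 0, 0, 0, 0, 0, 0],
  [0.55, 0, 0, -0.0336, 0, 0, 0],
  [0.55, 0, 0, -0.0336, 0, 0, 0],
  [0.55, 0, 0, -0.0336, 0, 0, 0],
  [1, 0, 0, -0.0336, 0, 0, 0],
  [1, 0, 0, 0, 0, 0, 0],
  [1, 0, 0, 0, 0, 0, 0],
])

```text
time_s: 17.33
tcp_pos: [0.5636, -0.0681, 0.2032]
eef_rot: [-179.7, -0.1, -89.9]
contact_force: [-0.4, -0.4, -2.3]
gripper_width: 0.0626
gripper_force: 0.0
```

```bash
python3 - <<'E'
from h import *
st();b=boxes()
plan([(.45,-.3906,.2,-175)])
E
```

```text
{'time_s': 17.3333, 'tcp_pos': [0.5636, -0.0681, 0.2032], 'eef_rot': [-179.6898, -0.0844, -89.9181], 'contact_force': [-0.369, -0.3539, -2.3017], 'gripper_width': 0.0626, 'gripper_force': 0.0, 'joints': [12.9545, 12.1565, -16.9091, 0.1736, -60.6509, -12.9571]}
box [ 0.5639 -0.0002] size [35. 41.] short-axis 0.1 z 0.069
box [ 0.4504 -0.3903] size [41. 33.] short-axis -89.9 z 0.035
13 x [0.0271, -0.0098, 0.0001, -0.0001, 0.0, 0.0727]
```

Request:
apply_moves([
  [1, 0.0271, -0.0098, 0.0001, 0, 0, 0.0727],
  [1, 0.0271, -0.0098, 0.0001, 0, 0, 0.0727],
  [1, 0.0271, -0.0098, 0.0001, 0, 0, 0.0727],
  [1, 0.0271, -0.0098, 0.0001, 0, 0, 0.0727],
  [1, 0.0271, -0.0098, 0.0001, 0, 0, 0.0727],
  [1, 0.0271, -0.0098, 0.0001, 0, 0, 0.0727],
  [1, 0.0271, -0.0098, 0.0001, 0, 0, 0.0727],
  [1, 0.0271, -0.0098, 0.0001, 0, 0, 0.0727],
  [1, 0.0271, -0.0098, 0.0001, 0, 0, 0.0727],
  [1, 0.0271, -0.0098, 0.0001, 0, 0, 0.0727],
  [1, 0.0271, -0.0098, 0.0001, 0, 0, 0.0727],
  [1, 0.0271, -0.0098, 0.0001, 0, 0, 0.0727],
  [1, 0.0271, -0.0098, 0.0001, 0, 0, 0.0727],
  [0.9, 0, 0, 0, 0, 0, 0],
  [0.9, 0, 0, 0, 0, 0, 0],
])

```text
time_s: 18.63
tcp_pos: [0.4477, -0.391, 0.1987]
eef_rot: [-179.9, -0.1, -175.1]
contact_force: [-0.5, -0.5, 0.3]
gripper_width: 0.081
gripper_force: 0.0
```

```bash
python3 - <<'E'
from h import *
s=st();b=boxes()
plan([(.45,-.3906,.03,-175)])
E
```

```text
{'time_s': 18.6333, 'tcp_pos': [0.4477, -0.391, 0.1987], 'eef_rot': [-179.9377, -0.107, -175.1138], 'contact_force': [-0.499, -0.5379, 0.3082], 'gripper_width': 0.081, 'gripper_force': 0.0, 'joints': [-22.2447, 15.0191, -13.6604, 0.1187, -61.3874, -62.926]}
box [0.6371 0.0036] size [35. 41.] short-axis 0.1 z 0.069
box [ 0.5638 -0.0002] size [35. 41.] short-axis 0.1 z 0.07
box [ 0.5606 -0.0694] size [34. 37.] short-axis 0.1 z 0.069
5 x [-0.0003, 0.0, 0.0338, -0.0002, -0.0002, 0.0]
```

Request:
apply_moves([
  [0.9, 0, 0, 0.034, 0, 0, 0],
  [0.9, 0, 0, 0.034, 0, 0, 0],
  [0.9, 0, 0, 0.034, 0, 0, 0],
  [0.9, 0, 0, 0.034, 0, 0, 0],
  [0.9, 0, 0, 0.0325, 0, 0, 0],
  [0.9, 0, 0, 0, 0, 0, 0],
  [0.2, 0, 0, 0, 0, 0, 0],
  [0.2, 0, 0, 0, 0, 0, 0],
  [0.2, 0, 0, 0, 0, 0, 0],
  [0.2, 0, 0, 0, 0, 0, 0],
  [0.2, 0, 0, 0, 0, 0, 0],
  [0.2, 0, 0, 0, 0, 0, 0],
  [0.2, 0, 0, 0, 0, 0, 0],
  [0.2, 0, 0, 0, 0, 0, 0],
  [0.2, 0, 0, 0, 0, 0, 0],
  [0.2, 0, 0, 0, 0, 0, 0],
])

```text
time_s: 20.02
tcp_pos: [0.4497, -0.391, 0.032]
eef_rot: [-179.8, 0.0, -175.0]
contact_force: [-0.7, 0.8, 5.3]
gripper_width: 0.0296
gripper_force: 14.9
```

Request:
apply_moves([
  [0.2, 0, 0, -0.034, 0, 0, 0],
  [0.2, 0, 0, -0.034, 0, 0, 0],
  [0.2, 0, 0, -0.034, 0, 0, 0],
  [0.2, 0, 0, -0.034, 0, 0, 0],
  [0.2, 0, 0, -0.034, 0, 0, 0],
  [0.2, 0, 0, 0, 0, 0, 0],
  [0.2, 0, 0, 0, 0, 0, 0],
])

```text
time_s: 20.6
tcp_pos: [0.4505, -0.391, 0.2038]
eef_rot: [-179.7, 0.2, -175.0]
contact_force: [-0.3, 0.1, -1.6]
gripper_width: 0.03
gripper_force: 14.9
```

```bash
python3 - <<'E'
from h import *
s=st();b=boxes()
plan([(.639,-.068,.2,-90)])
E
```

```text
{'time_s': 20.6, 'tcp_pos': [0.4505, -0.391, 0.2038], 'eef_rot': [-179.7352, 0.2418, -174.9882], 'contact_force': [-0.292, 0.1423, -1.5975], 'gripper_width': 0.03, 'gripper_force': 14.9377, 'joints': [-22.1208, 14.7483, -13.3241, 0.1426, -61.5917, -62.9355]}
box [0.637  0.0035] size [35. 41.] short-axis 0.1 z 0.069
box [ 0.5639 -0.0002] size [35. 41.] short-axis 0.1 z 0.069
box [ 0.5605 -0.0694] size [34. 37.] short-axis 0.1 z 0.069
13 x [-0.0304, 0.0083, 0.0001, -0.0002, -0.0, -0.0727]
```

Request:
apply_moves([
  [0.2, -0.0304, 0.0083, 0.0001, 0, 0, -0.0727],
  [0.2, -0.0304, 0.0083, 0.0001, 0, 0, -0.0727],
  [0.2, -0.0304, 0.0083, 0.0001, 0, 0, -0.0727],
  [0.2, -0.0304, 0.0083, 0.0001, 0, 0, -0.0727],
  [0.2, -0.0304, 0.0083, 0.0001, 0, 0, -0.0727],
  [0.2, -0.0304, 0.0083, 0.0001, 0, 0, -0.0727],
  [0.2, -0.0304, 0.0083, 0.0001, 0, 0, -0.0727],
  [0.2, -0.0304, 0.0083, 0.0001, 0, 0, -0.0727],
  [0.2, -0.0304, 0.0083, 0.0001, 0, 0, -0.0727],
  [0.2, -0.0304, 0.0083, 0.0001, 0, 0, -0.0727],
  [0.2, -0.0304, 0.0083, 0.0001, 0, 0, -0.0727],
  [0.2, -0.0304, 0.0083, 0.0001, 0, 0, -0.0727],
  [0.2, -0.0304, 0.0083, 0.0001, 0, 0, -0.0727],
  [0.2, 0, 0, 0.035, 0, 0, 0],
  [0.2, 0, 0, 0.035, 0, 0, 0],
  [0.2, 0, 0, 0.035, 0, 0, 0],
  [0.2, 0, 0, 0.015, 0, 0, 0],
  [0.2, 0, 0, 0, 0, 0, 0],
  [0.2, 0, 0, 0, 0, 0, 0],
])

```text
time_s: 22.23
tcp_pos: [0.6375, -0.0693, 0.0775]
eef_rot: [179.8, -0.2, -89.9]
contact_force: [0.6, -0.6, -0.3]
gripper_width: 0.0299
gripper_force: 14.9
```

```bash
python3 - <<'E'
from h import *
s=st()
plan([(.639,-.068,.066,-90,2)])
E
```

```text
{'time_s': 22.2333, 'tcp_pos': [0.6375, -0.0693, 0.0775], 'eef_rot': [179.7648, -0.1972, -89.9197], 'contact_force': [0.6198, -0.5533, -0.3226], 'gripper_width': 0.0299, 'gripper_force': 14.9378, 'joints': [11.2815, 25.9053, -15.0592, 0.1949, -49.3047, -11.3291]}
2 x [-0.0007, -0.0008, 0.0057, 0.0013, -0.0011, 0.0004]
```

Request:
apply_moves([
  [0.2, 0, 0, 0.007, 0.001, 0, 0],
  [0.2, 0, 0, 0.005, 0, 0, 0],
  [0.2, 0, 0, 0, 0, 0, 0],
  [0.2, 0, 0, 0, 0, 0, 0],
  [0.55, 0, 0, 0, 0, 0, 0],
  [0.55, 0, 0, 0, 0, 0, 0],
  [0.55, 0, 0, 0, 0, 0, 0],
  [0.55, 0, 0, 0, 0, 0, 0],
  [0.55, 0, 0, 0, 0, 0, 0],
  [0.55, 0, 0, -0.0336, 0, 0, 0],
  [0.55, 0, 0, -0.0336, 0, 0, 0],
  [0.55, 0, 0, -0.0336, 0, 0, 0],
  [0.5, 0, 0, -0.0336, 0, 0, 0],
  [0.2, 0, 0, -0.03, 0, 0, 0],
])

```text
time_s: 23.4
tcp_pos: [0.6385, -0.0688, 0.2345]
eef_rot: [-179.8, -0.1, -89.9]
contact_force: [0.7, 0.4, -0.0]
gripper_width: 0.0414
gripper_force: 0.0
```

Request:
apply_moves([
  [0.1, 0.036, 0.008, -0.01, 0, 0, 0],
  [0.1, 0.036, 0.008, -0.01, 0, 0, 0],
  [0.1, 0.036, 0.008, -0.01, 0, 0, 0],
  [0.1, 0.036, 0.008, -0.01, 0, 0, 0],
  [0.1, 0.036, 0.005, 0, 0, 0, 0],
  [0.1, 0, 0, 0, 0, 0, 0],
  [0.1, 0, 0, 0, 0, 0, 0],
])

```text
time_s: 23.98
tcp_pos: [0.6009, -0.2506, 0.2723]
eef_rot: [-179.9, -0.1, -90.1]
contact_force: [-0.8, -0.4, -0.3]
gripper_width: 0.0092
gripper_force: 0.0
```

```bash
python3 - <<'E'
from h import *
s=st();boxes()
c=cap('wrist','w1');print(np.round(c['T'],3).tolist(),c['camera_matrix'][0])
c=cap('top')
E
```

```text
{'time_s': 23.9833, 'tcp_pos': [0.6009, -0.2506, 0.2723], 'eef_rot': [-179.8892, -0.134, -90.1219], 'contact_force': [-0.7639, -0.4222, -0.335], 'gripper_width': 0.0092, 'gripper_force': 0.0, 'joints': [-5.4347, 17.3803, -0.457, 0.1295, -72.04, 5.2731]}
[[-1.0, -0.0, 0.002, 0.602], [0.0, 0.969, 0.246, -0.315], [-0.002, 0.246, -0.969, 0.412], [0.0, 0.0, 0.0, 1.0]] [338.5208   0.     319.833 ]
```

View pics/w1.png

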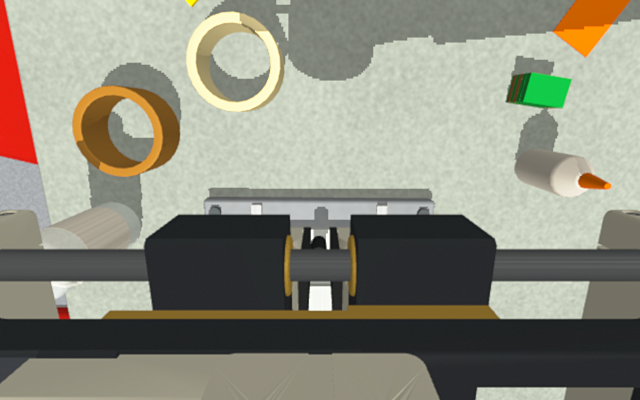

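Wrist view: the camera sits on the outer (-y) side and shows only the bed's outer end (about (320,205)), tape and bottle. I'll come down behind the bed knob and check the boxes with the scene camera.

Request:
apply_moves([
  [0, -0.009, 0, 0.0335, 0, 0, 0],
  [0, -0.009, 0, 0.0335, 0, 0, 0],
  [0, -0.009, 0, 0.0335, 0, 0, 0],
  [0, -0.009, 0, 0.0335, 0, 0, 0],
  [0, 0, 0, 0.0335, 0, 0, 0],
  [0, 0, 0, 0.024, 0, 0, 0],
  [0, 0, 0, 0, 0, 0, 0],
  [0, 0, 0, 0, 0, 0, 0],
])

```text
time_s: 24.8
tcp_pos: [0.6016, -0.212, 0.08]
eef_rot: [179.9, -0.1, -89.8]
contact_force: [0.4, 0.2, 1.1]
gripper_width: 0.0002
gripper_force: 0.0
```

```bash
python3 - <<'E'
from h import *
s=st();boxes()
c=cap('scene');cv2.imwrite('pics/s2.png',cv2.resize(c['frame'][140:310,200:430][:,:,::-1],None,fx=3,fy=3,interpolation=cv2.INTER_CUBIC))
E
```

```text
{'time_s': 24.8, 'tcp_pos': [0.6016, -0.212, 0.08], 'eef_rot': [179.9424, -0.1463, -89.8163], 'contact_force': [0.444, 0.2269, 1.0516], 'gripper_width': 0.0002, 'gripper_force': 0.0, 'joints': [-1.8271, 25.3766, -15.5757, 0.1961, -49.1003, 1.8822]}
```

View pics/s2.png

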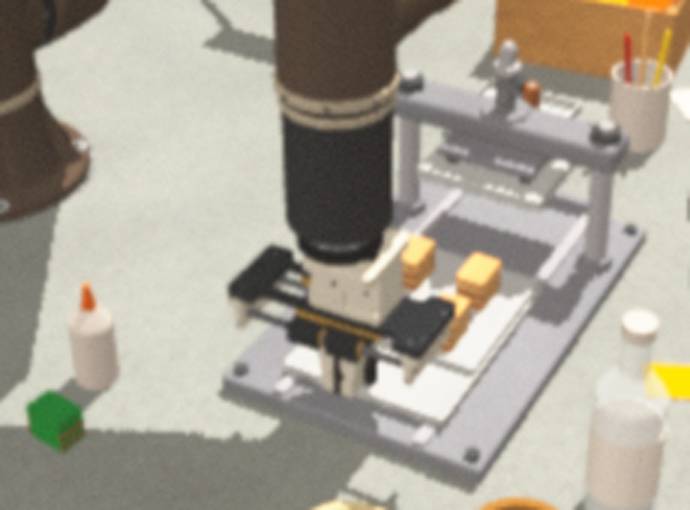

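Crop: boxes upright on the bed at (418,262), (478,280), (455,320), with the fourth hidden behind the gripper. The closed fingers are behind the knob. Now pushing gently.

Request:
apply_moves([
  [0, -0.012, 0, 0, 0, 0, 0],
  [0, -0.01, 0, 0, 0, 0, 0],
  [0, -0.005, 0, 0, 0, 0, 0],
  [0, -0.005, 0, 0, 0, 0, 0],
  [0, -0.007, 0, 0, 0, 0, 0],
  [0, -0.009, 0, 0, 0, 0, 0],
  [0, -0.01, 0, 0, 0, 0, 0],
  [0, -0.01, 0, 0, 0, 0, 0],
  [0, -0.01, 0, 0, 0, 0, 0],
  [0, -0.01, 0, 0, 0, 0, 0],
  [0, -0.01, 0, 0, 0, 0, 0],
  [0, -0.01, 0, 0, 0, 0, 0],
  [0, -0.01, 0, 0, 0, 0, 0],
  [0, -0.01, 0, 0, 0, 0, 0],
  [0, -0.01, 0, 0, 0, 0, 0],
  [0, -0.01, 0, 0, 0, 0, 0],
  [0, -0.01, 0, 0, 0, 0, 0],
  [0, -0.006, 0, 0, 0, 0, 0],
  [0, 0, 0, 0, 0, 0, 0],
])

```text
time_s: 26.48
tcp_pos: [0.6009, -0.0477, 0.0799]
eef_rot: [-180.0, -0.1, -89.9]
contact_force: [-0.2, 1.0, -0.8]
gripper_width: 0.0001
gripper_force: 0.0
```

Request:
apply_moves([
  [0, -0.005, 0, 0, 0, 0, 0],
  [0, -0.005, 0, 0, 0, 0, 0],
  [0, -0.004, 0, 0, 0, 0, 0],
  [0, -0.003, 0, 0, 0, 0, 0],
  [0, -0.002, 0, 0, 0, 0, 0],
  [0, 0, 0, 0, 0, 0, 0],
  [0, 0, 0, 0, 0, 0, 0],
])

```text
time_s: 27.07
tcp_pos: [0.602, -0.0298, 0.0804]
eef_rot: [-179.9, -0.1, -89.9]
contact_force: [0.3, 0.4, 0.2]
gripper_width: 0.0002
gripper_force: 0.0
```

Request:
apply_moves([
  [0, -0.002, 0, 0, 0, 0, 0],
  [0, -0.002, 0, 0, 0, 0, 0],
  [0, 0, 0, 0, 0, 0, 0],
])

```text
time_s: 27.32
tcp_pos: [0.602, -0.0258, 0.0804]
eef_rot: [-179.9, -0.1, -89.9]
contact_force: [0.6, -0.2, -0.0]
gripper_width: 0.0003
gripper_force: 0.2
```

Request:
apply_moves([
  [0, -0.002, 0, 0, 0, 0, 0],
  [0, -0.001, 0, 0, 0, 0, 0],
  [0, 0, 0, 0, 0, 0, 0],
])

```text
time_s: 27.57
tcp_pos: [0.6019, -0.0229, 0.0804]
eef_rot: [-179.9, -0.1, -89.9]
contact_force: [0.7, -0.7, 0.9]
gripper_width: 0.0004
gripper_force: 0.4
```

Request:
apply_moves([
  [0, -0.001, 0, 0, 0, 0, 0],
  [0, -0.001, 0, 0, 0, 0, 0],
  [0, 0, 0, 0, 0, 0, 0],
])

```text
time_s: 27.82
tcp_pos: [0.6018, -0.0209, 0.0804]
eef_rot: [-179.9, -0.1, -89.9]
contact_force: [0.4, -0.8, 0.5]
gripper_width: 0.0007
gripper_force: 0.5
```

```bash
python3 - <<'E'
from h import *
s=st()
c=cap('scene');cv2.imwrite('pics/s3.png',cv2.resize(c['frame'][140:310,200:430][:,:,::-1],None,fx=3,fy=3,interpolation=cv2.INTER_CUBIC))
E
```

```text
{'time_s': 27.8167, 'tcp_pos': [0.6018, -0.0209, 0.0804], 'eef_rot': [-179.8747, -0.1347, -89.9204], 'contact_force': [0.3672, -0.7862, 0.4789], 'gripper_width': 0.0007, 'gripper_force': 0.4826, 'joints': [16.6871, 22.4849, -20.4562, 0.2255, -46.9775, -16.761]}
```

View pics/s3.png

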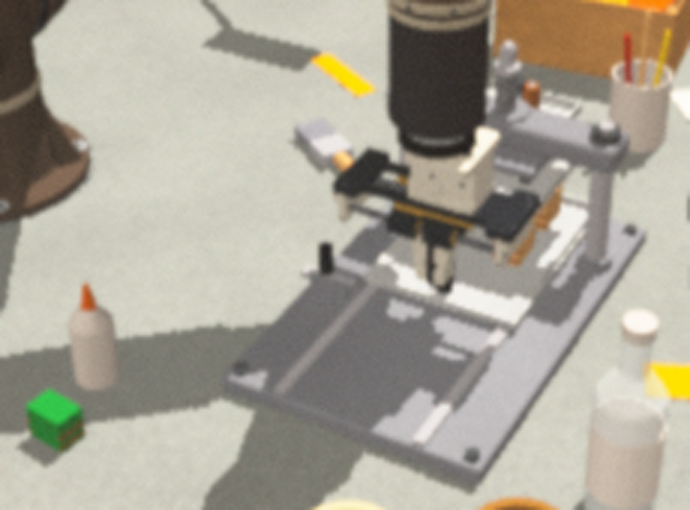

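Bed is nearly home with the boxes under the press ((545,225) visible), and no stop force yet. I'll keep nudging until it stops.

Request:
apply_moves([
  [0, -0.001, 0, 0, 0, 0, 0],
  [0, -0.001, 0, 0, 0, 0, 0],
  [0, 0, 0, 0, 0, 0, 0],
], newtons=40)

```text
time_s: 28.12
tcp_pos: [0.6017, -0.0195, 0.0804]
eef_rot: [-179.9, -0.2, -89.9]
contact_force: [0.0, -3.9, -0.6]
gripper_width: 0.0003
gripper_force: 2.2
```

Request:
apply_moves([
  [0, -0.001, 0, 0, 0, 0, 0],
  [0, -0.001, 0, 0, 0, 0, 0],
  [0, 0, 0, 0, 0, 0, 0],
])

```text
time_s: 28.37
tcp_pos: [0.6018, -0.0188, 0.0804]
eef_rot: [-179.9, -0.3, -89.9]
contact_force: [2.8, -11.3, 0.4]
gripper_width: 0.0004
gripper_force: 6.1
```

Request:
apply_moves([
  [0, -0.0005, 0, 0, 0, 0, 0],
  [0, 0, 0, 0, 0, 0, 0],
  [0, 0, 0, 0, 0, 0, 0],
])

```text
time_s: 28.62
tcp_pos: [0.6017, -0.0187, 0.0804]
eef_rot: [-179.9, -0.3, -89.9]
contact_force: [4.1, -13.5, -0.3]
gripper_width: 0.0003
gripper_force: 6.8
```

Request:
apply_moves([
  [0, 0.01, 0, 0, 0, 0, 0],
  [0, 0.015, 0, 0, 0, 0, 0],
  [0, 0.003, 0, -0.02, 0, 0, 0],
  [0, 0, 0, -0.03, 0, 0, 0],
  [0, 0, 0.03, 0, 0, 0, 0],
  [0, 0, 0.03, 0, 0, 0, 0],
  [0, 0, 0.03, 0, 0, 0, 0],
  [0, 0, 0.03, 0, 0, 0, 0],
  [0, 0, 0.03, 0, 0, 0, 0],
  [0, 0, 0.016, 0, 0, 0, 0],
  [0, 0, 0, 0, 0, 0, 0],
  [0, 0, 0, 0, 0, 0, 0],
])

```text
time_s: 29.62
tcp_pos: [0.4352, -0.0445, 0.1305]
eef_rot: [-179.8, -0.1, -89.9]
contact_force: [0.8, -0.1, 0.9]
gripper_width: 0.0003
gripper_force: 0.0
```

```bash
python3 - <<'E'
from h import *
s=st()
plan([(.436,-.032,.13,-90),(.436,-.032,.069,-90)])
c=cap('top');W=c['W'];z=W[...,2]
for nm,(u0,u1,v0,v1) in dict(bedknob=(290,335,165,200)).items():
    m=np.zeros(z.shape,bool);m[v0:v1,u0:u1]=True;f=c['frame'].max(-1)
    m&=(z>.05)&(z<.09)&(f<70);print(nm,m.sum(),W[m].mean(0) if m.any() else '')
c=cap('scene')
z=c['W'][...,2];m=(z>.05)&(z<.09)&(c['frame'].max(-1)<60);m[:,:290]=0;m[:,360:]=0;m[:200]=0;m[260:]=0
n,l,ss,ce=cv2.connectedComponentsWithStats(m.astype(np.uint8))
for i in range(1,n):
    if ss[i,4]>4: w=c['W'][l==i];print(ce[i],ss[i,4],w.mean(0),w.min(0),w.max(0))
E
```

```text
{'time_s': 29.6167, 'tcp_pos': [0.4352, -0.0445, 0.1305], 'eef_rot': [-179.8304, -0.0889, -89.8899], 'contact_force': [0.826, -0.0572, 0.897], 'gripper_width': 0.0003, 'gripper_force': 0.0, 'joints': [20.2939, 4.4214, -37.4716, 0.191, -47.9786, -20.3114]}
1 x [-0.0125, -0.0009, 0.0005, -0.0019, -0.001, 0.0012]
2 x [0.0, -0.0, 0.0305, 0.0, 0.0, 0.0]
bedknob 21 [ 0.6024 -0.0029  0.0687]
[308.0667 224.3333] 15 [ 0.4835 -0.0349  0.0592] [ 0.4785 -0.0414  0.05  ] [ 0.4883 -0.0279  0.0673]
[347.8571 229.9048] 21 [ 0.6078 -0.0073  0.0626] [ 0.6027 -0.0117  0.0521] [ 0.6125 -0.0003  0.0728]
```

Request:
apply_moves([
  [0, -0.011, -0.001, 0.02, -0.002, 0, 0],
  [0, 0, 0, 0.03, 0, 0, 0],
  [0, 0, 0, 0.011, 0, 0, 0],
  [0, 0, 0, 0, 0, 0, 0],
  [0, 0, -0.008, 0, 0, 0, 0],
  [0, 0, -0.006, 0, 0, 0, 0],
  [0, 0, -0.006, 0, 0, 0, 0],
  [0, 0, -0.006, 0, 0, 0, 0],
  [0, 0, -0.006, 0, 0, 0, 0],
  [0, 0, -0.006, 0, 0, 0, 0],
  [0, 0, -0.006, 0, 0, 0, 0],
  [0, 0, -0.006, 0, 0, 0, 0],
  [0, 0, -0.003, 0, 0, 0, 0],
  [0, 0, 0, 0, 0, 0, 0],
  [0, 0, 0, 0, 0, 0, 0],
])

```text
time_s: 30.97
tcp_pos: [0.49, -0.0337, 0.0689]
eef_rot: [180.0, -0.1, -89.9]
contact_force: [0.1, 0.3, -0.7]
gripper_width: 0.0004
gripper_force: 0.0
```

Request:
apply_moves([
  [0, 0, -0.002, 0, 0, 0, 0],
  [0, 0, -0.002, 0, 0, 0, 0],
  [0, 0, 0, 0, 0, 0, 0],
])

```text
time_s: 31.22
tcp_pos: [0.4937, -0.0338, 0.0689]
eef_rot: [179.9, -0.1, -89.9]
contact_force: [-1.2, 0.1, 0.7]
gripper_width: 0.0003
gripper_force: 0.3
```

Request:
apply_moves([
  [0, 0, -0.002, 0, 0, 0, 0],
  [0, 0, -0.001, 0, 0, 0, 0],
  [0, 0, 0, 0, 0, 0, 0],
])

```text
time_s: 31.47
tcp_pos: [0.4967, -0.0338, 0.0689]
eef_rot: [179.9, -0.1, -89.9]
contact_force: [-0.8, 0.4, 0.1]
gripper_width: 0.0004
gripper_force: 0.4
```

Request:
apply_moves([
  [0, 0, -0.001, 0, 0, 0, 0],
  [0, 0, -0.001, 0, 0, 0, 0],
  [0, 0, 0, 0, 0, 0, 0],
])

```text
time_s: 31.72
tcp_pos: [0.4987, -0.0338, 0.0689]
eef_rot: [179.9, -0.1, -89.9]
contact_force: [-0.4, -0.6, 0.6]
gripper_width: 0.0004
gripper_force: 0.5
```

Request:
apply_moves([
  [0, 0, -0.001, 0, 0, 0, 0],
  [0, 0, -0.001, 0, 0, 0, 0],
  [0, 0, 0, 0, 0, 0, 0],
])

```text
time_s: 31.97
tcp_pos: [0.4998, -0.0339, 0.0688]
eef_rot: [179.8, -0.2, -89.9]
contact_force: [-4.6, 0.5, 3.0]
gripper_width: 0.0006
gripper_force: 2.4
```

Request:
apply_moves([
  [0, 0, -0.001, 0, 0, 0, 0],
  [0, 0, 0, 0, 0, 0, 0],
  [0, 0, 0, 0, 0, 0, 0],
])

```text
time_s: 32.22
tcp_pos: [0.4999, -0.034, 0.0687]
eef_rot: [179.8, -0.2, -90.0]
contact_force: [-8.0, 1.7, 4.4]
gripper_width: 0.0004
gripper_force: 3.7
```

Request:
apply_moves([
  [0, 0, 0.01, 0, 0, 0, 0],
  [0, 0, 0.015, 0, 0, 0, 0],
  [0, 0, 0, -0.03, 0, 0, 0],
  [0, 0, 0, -0.04, 0, 0, 0],
  [0, 0, 0, -0.04, 0, 0, 0],
  [0, 0, 0, -0.04, 0, 0, 0],
  [0, 0, 0, -0.04, 0, 0, 0],
  [0, 0, 0, -0.04, 0, 0, 0],
  [0, 0, 0, 0, 0, 0, 0],
  [0, 0, 0, 0, 0, 0, 0],
])

```text
time_s: 33.05
tcp_pos: [0.4781, -0.0328, 0.3019]
eef_rot: [-179.7, -0.0, -89.9]
contact_force: [0.5, -0.2, -0.3]
gripper_width: 0.0005
gripper_force: 0.0
```

```bash
python3 - <<'E'
from h import *
s=st()
plan([(.453,.454,.30,-53)])
c=cap('scene');W=c['W'];z=W[...,2]
m=(z>.05)&(z<.09)&(c['frame'].max(-1)<60);m[:,:290]=0;m[:,360:]=0;m[:200]=0;m[260:]=0
n,l,ss,ce=cv2.connectedComponentsWithStats(m.astype(np.uint8))
for i in range(1,n):
    if ss[i,4]>4: w=c['W'][l==i];print(ce[i],ss[i,4],w.mean(0))
E
```

```text
{'time_s': 33.05, 'tcp_pos': [0.4781, -0.0328, 0.3019], 'eef_rot': [-179.6713, -0.0202, -89.9223], 'contact_force': [0.4579, -0.1752, -0.2563], 'gripper_width': 0.0005, 'gripper_force': 0.0, 'joints': [19.7729, -0.4953, -18.0622, 0.1364, -72.1304, -19.7366]}
14 x [-0.0343, -0.0087, 0.0001, -0.0002, -0.0001, -0.0293]
[320.0667 228.1333] 15 [ 0.5261 -0.035   0.0592]
[348. 230.] 21 [ 0.6085 -0.0078  0.0627]
```

Lock knob is against its stop and the bed is still home. Moving to the crank.

Request:
apply_moves([
  [0, -0.0343, -0.0087, 0, 0, 0, -0.0293],
  [0, -0.0343, -0.0087, 0, 0, 0, -0.0293],
  [0, -0.0343, -0.0087, 0, 0, 0, -0.0293],
  [0, -0.0343, -0.0087, 0, 0, 0, -0.0293],
  [0, -0.0343, -0.0087, 0, 0, 0, -0.0293],
  [0, -0.0343, -0.0087, 0, 0, 0, -0.0293],
  [0, -0.0343, -0.0087, 0, 0, 0, -0.0293],
  [0, -0.0343, -0.0087, 0, 0, 0, -0.0293],
  [0, -0.0343, -0.0087, 0, 0, 0, -0.0293],
  [0, -0.0343, -0.0087, 0, 0, 0, -0.0293],
  [0, -0.0343, -0.0087, 0, 0, 0, -0.0293],
  [0, -0.0343, -0.0087, 0, 0, 0, -0.0293],
  [0, -0.0343, -0.0087, 0, 0, 0, -0.0293],
  [0, -0.0343, -0.0087, 0, 0, 0, -0.0293],
  [0, 0, 0, 0, 0, 0, 0],
  [0, 0, 0, 0, 0, 0, 0],
])

```text
time_s: 34.43
tcp_pos: [0.4502, 0.4544, 0.2951]
eef_rot: [179.7, -0.1, -52.9]
contact_force: [-0.1, -1.1, 0.0]
gripper_width: 0.0002
gripper_force: 0.0
```

```bash
python3 - <<'E'
from h import *
s=st()
c=cap('wrist','w2');print(np.round(c['T'],3).tolist())
np.savez('w2.npz',W=c['W'],K=c['camera_matrix'],T=c['T'],f=c['frame'])
c=cap('top');W=c['W'];z=W[...,2]
# heights in plate area
m=(abs(W[...,0]-.603)<.07)&(W[...,1]>.06)&(W[...,1]<.20)&c['ok']
hst,e=np.histogram(z[m],bins=np.arange(.03,.27,.004));print([(round(float(a),3),int(b)) for a,b in zip(e,hst) if b>3])
np.savez('t2.npz',W=W,f=c['frame'])
c=cap('scene');np.savez('s2.npz',W=c['W'],f=c['frame'],T=c['T'],K=c['camera_matrix'])
m=(abs(c['W'][...,0]-.603)<.09)&(c['W'][...,1]>.0)&(c['W'][...,1]<.22)&c['ok']
hst,e=np.histogram(c['W'][...,2][m],bins=np.arange(.03,.27,.002));print([(round(float(a),3),int(b)) for a,b in zip(e,hst) if b>8])
cv2.imwrite('pics/s4.png',cv2.resize(c['frame'][145:275,270:430][:,:,::-1],None,fx=4.5,fy=4.5,interpolation=cv2.INTER_CUBIC))
E
```

```text
{'time_s': 34.4333, 'tcp_pos': [0.4502, 0.4544, 0.2951], 'eef_rot': [179.6655, -0.1394, -52.8633], 'contact_force': [-0.087, -1.0844, 0.0197], 'gripper_width': 0.0002, 'gripper_force': 0.0, 'joints': [62.7024, 15.9717, 0.5826, -0.0192, -74.9729, -25.561]}
[[-0.797, -0.584, -0.152, 0.491], [-0.604, 0.773, 0.193, 0.403], [0.005, 0.246, -0.969, 0.435], [0.0, 0.0, 0.0, 1.0]]
[(0.03, 75), (0.034, 77), (0.038, 29), (0.042, 5), (0.11, 7), (0.114, 36), (0.118, 121), (0.122, 180), (0.126, 101), (0.13, 25), (0.134, 10), (0.138, 71), (0.142, 179), (0.146, 169), (0.15, 45), (0.154, 13), (0.162, 6), (0.166, 13), (0.17, 65), (0.174, 201), (0.178, 188), (0.182, 104), (0.186, 27), (0.19, 5), (0.226, 6), (0.23, 15), (0.234, 13), (0.238, 4), (0.242, 5), (0.254, 10), (0.258, 7)]
[(0.03, 318), (0.032, 378), (0.034, 203), (0.036, 102), (0.038, 91), (0.04, 74), (0.042, 42), (0.044, 29), (0.046, 25), (0.048, 22), (0.05, 20), (0.052, 27), (0.054, 17), (0.056, 16), (0.058, 19), (0.06, 15), (0.062, 22), (0.064, 29), (0.066, 65), (0.068, 61), (0.07, 27), (0.108, 16), (0.11, 24), (0.112, 25), (0.114, 30), (0.116, 32), (0.118, 67), (0.12, 136), (0.122, 111), (0.124, 45), (0.126, 12), (0.136, 19), (0.138, 22), (0.14, 49), (0.142, 92), (0.144, 71), (0.146, 35), (0.148, 11), (0.15, 10), (0.152, 27), (0.154, 24), (0.156, 32), (0.158, 26), (0.16, 21), (0.162, 32), (0.164, 34), (0.166, 26), (0.168, 37), (0.17, 32), (0.172, 69), (0.174, 140), (0.176, 137), (0.178, 58), (0.18, 40), (0.182, 14), (0.232, 10)]
```

View pics/w2.png

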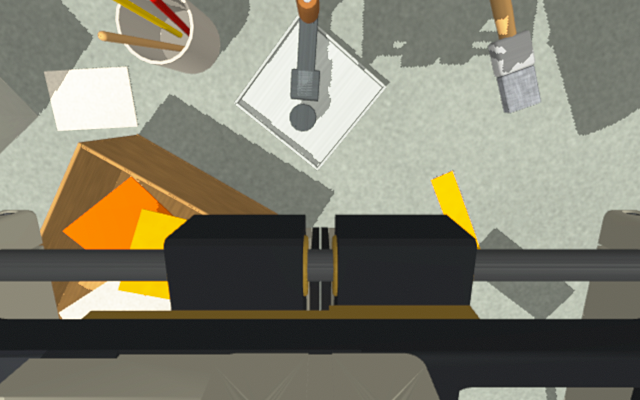

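View pics/s4.png

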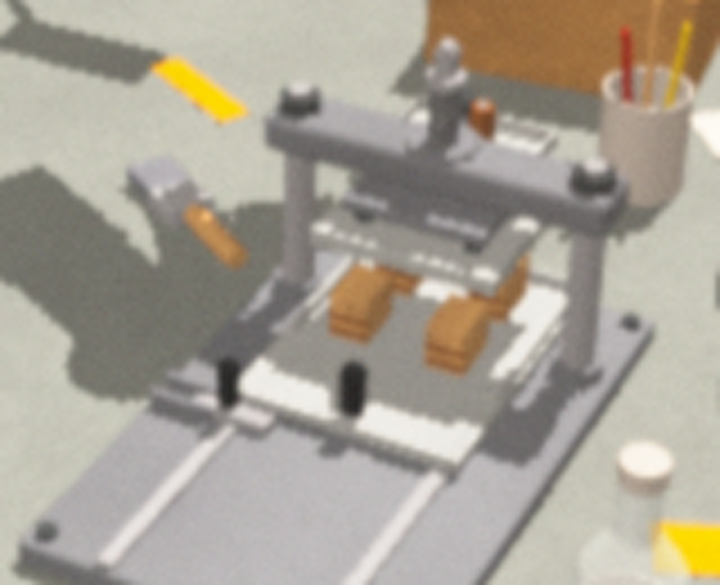

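Wrist view: crank in its tray with the hub at (305,85), counterweight at (303,117) and handle at (308,8), arm nearly along tool +x. Scene crop: all four boxes upright on the home bed, lock across in front of it, plate up. Now the crank pose and the screw axis.

```bash
python3 - <<'E'
from h import *
d=np.load('w2.npz');W=d['W'];f=d['f'].astype(int);z=W[...,2];K=d['K'];T=d['T']
m=(z>.028)&(z<.075)&(f.max(-1)<140);m[170:]=0;m[:, :240]=0;m[:,380:]=0
n,l,s,ce=cv2.connectedComponentsWithStats(m.astype(np.uint8));i=1+np.argmax(s[1:,4]);m=l==i
w=W[m];print(s[i],np.percentile(w[:,2],[5,25,50,75,95]))
p=w[:,:2];c0=p.mean(0);u,sv,vt=np.linalg.svd(p-c0);a=vt[0]
if a@(np.array([.549,.3256])-c0)<0:a=-a
print('axis yaw',np.degrees(np.arctan2(a[1],a[0])))
b=np.array([-a[1],a[0]])
X=(p-c0)@a;Y=(p-c0)@b
for x in np.arange(X.min(),X.max(),.004):
    k=(X>=x)&(X<x+.004)
    if k.sum()>3: print(round(x+.002,4),'y',np.round([Y[k].min(),Y[k].max(),Y[k].mean()],4),'z',np.round(np.median(w[k,2]),4))
print('c0',c0,'a',a)
# tray inner: light pixels z<.01
t=(z<.02)&(f.min(-1)>150)&(abs(W[...,0]-.515)<.09)&(abs(W[...,1]-.39)<.09)
h=cv2.minAreaRect((W[t][:,:2]*1000).astype(np.float32));print('tray',h)
d=np.load('t2.npz');W=d['W'];m=(abs(W[...,0]-.605)<.03)&(abs(W[...,1]-.13)<.03);q=W[m]
for lo,hi in [(.205,.225),(.225,.245),(.245,.27)]:
    k=(q[:,2]>lo)&(q[:,2]<hi);print(lo,k.sum(),q[k].mean(0),q[k].min(0),q[k].max(0))
E
```

```text
[ 291    8   29   93 1683] [0.0402 0.0411 0.0417 0.0424 0.0582]
axis yaw -57.1631885239421
-0.0377 y [-0.0145  0.0147 -0.0003] z 0.0417
-0.0337 y [-0.0143  0.0149  0.0004] z 0.0419
-0.0297 y [-0.0152  0.0151 -0.0004] z 0.0417
-0.0257 y [-0.0148  0.0154  0.0002] z 0.0417
-0.0217 y [-0.0145  0.0156  0.0001] z 0.0416
-0.0177 y [-0.0152  0.0158 -0.0003] z 0.0417
-0.0137 y [-0.0151  0.015  -0.0007] z 0.0415
-0.0097 y [-0.0148  0.0151 -0.0003] z 0.0416
-0.0057 y [-0.0089  0.0098  0.0002] z 0.0417
-0.0017 y [-0.0086  0.0091  0.0001] z 0.0417
0.0023 y [-0.0083  0.0093  0.0005] z 0.0417
0.0063 y [-0.0091  0.0095  0.0001] z 0.0415
0.0103 y [-0.0089  0.0098  0.0007] z 0.0417
0.0143 y [-0.0086  0.0098  0.0002] z 0.0418
0.0183 y [-0.0083  0.0091  0.0003] z 0.0419
0.0223 y [-0.009   0.0095 -0.    ] z 0.0417
0.0263 y [-0.0088  0.0097  0.0004] z 0.0416
0.0303 y [-0.0085  0.0099  0.0009] z 0.0418
0.0343 y [-0.0083  0.0099  0.0009] z 0.0423
0.0383 y [-0.009   0.0104 -0.0006] z 0.0437
0.0423 y [-0.0095  0.0106 -0.0043] z 0.0416
c0 [0.5319 0.3705] a [ 0.5422 -0.8402]
tray ((514.9931640625, 389.9996032714844), (179.9895782470703, 179.98684692382812), 0.0035097780637443066)
0.205 4 [0.5989 0.1267 0.2104] [0.5962 0.122  0.2067] [0.6028 0.1343 0.2122]
0.225 40 [0.6026 0.1315 0.2342] [0.5931 0.1196 0.2266] [0.6166 0.1446 0.2441]
0.245 26 [0.6065 0.1298 0.2548] [0.5992 0.1243 0.2451] [0.6158 0.1369 0.2643]
```

```bash
python3 - <<'E'
from h import *
d=np.load('w2.npz');d2=np.load('t2.npz');d3=np.load('s2.npz')
a=np.radians(-57.2);ax=np.array([np.cos(a),np.sin(a)]);ay=np.array([-ax[1],ax[0]])
for D in (d,d2,d3):
    W=D['W'].reshape(-1,3);m=(W[:,2]>.06)&(W[:,2]<.18)&(abs(W[:,0]-.65)<.1)&(abs(W[:,1]-.42)<.08)
    q=W[m]; 
    if not len(q): continue
    r=q[:,:2]-[.519,.3904];X=r@ax;Y=r@ay
    k=(Y>0)&(Y<.16)&(abs(X)<.1)
    print(len(q),q.mean(0),q.min(0),q.max(0))
    for lo in np.arange(.06,.18,.02):
        j=(q[:,2]>=lo)&(q[:,2]<lo+.02)
        if j.sum()>2: print(round(lo,2),j.sum(),'X',np.percentile(X[j],[2,98]),'Y',np.percentile(Y[j],[2,98]))
plan=__import__('h').plan
plan([(.519,.3904,.295,-57.2),(.519,.3904,.10,-57.2),(.519,.3904,.03,-57.2)])
E
```

```text
3359 [0.6495 0.4344 0.0919] [0.5505 0.34   0.06  ] [0.6939 0.4685 0.1649]
0.06 1221 X [0.0049 0.064 ] Y [0.0042 0.1744]
0.08 1342 X [0.0053 0.0629] Y [0.0036 0.1751]
0.1 295 X [0.0169 0.0528] Y [0.1162 0.1597]
0.12 223 X [0.0146 0.0492] Y [0.1137 0.1584]
0.14 193 X [0.0124 0.0462] Y [0.1132 0.1463]
0.16 85 X [0.0119 0.0182] Y [0.1438 0.1492]
245 [0.6588 0.4268 0.0916] [0.6226 0.3907 0.0612] [0.6965 0.4626 0.1642]
0.06 89 X [0.0128 0.0798] Y [0.1022 0.173 ]
0.08 104 X [0.0113 0.0793] Y [0.1028 0.1727]
0.1 14 X [0.0219 0.0589] Y [0.114  0.1563]
0.12 17 X [0.0225 0.0609] Y [0.1126 0.1568]
0.14 18 X [0.0194 0.062 ] Y [0.1102 0.1646]
0.16 3 X [0.019  0.0225] Y [0.1395 0.1452]
340 [0.6613 0.4258 0.0889] [0.6241 0.3871 0.0601] [0.6964 0.4714 0.1625]
0.06 149 X [0.007  0.0824] Y [0.1037 0.1723]
0.08 114 X [0.0081 0.0836] Y [0.1043 0.1722]
0.1 25 X [0.0138 0.0571] Y [0.1153 0.1602]
0.12 32 X [0.0151 0.0654] Y [0.1122 0.1629]
0.14 18 X [0.0145 0.0645] Y [0.1106 0.1638]
3 x [0.0298, -0.0063, 0.0006, 0.0008, -0.0004, 0.0154]
6 x [0.0, -0.0, 0.0325, 0.0, 0.0, 0.0]
2 x [0.0, -0.0, 0.035, 0.0, 0.0, 0.0]
```

Request:
apply_moves([
  [0.6, 0.0298, -0.0063, 0.0006, 0.0008, 0, 0.0154],
  [0.6, 0.0298, -0.0063, 0.0006, 0.0008, 0, 0.0154],
  [0.6, 0.0298, -0.0063, 0.0006, 0.0008, 0, 0.0154],
  [0.6, 0, 0, 0.0325, 0, 0, 0],
  [0.6, 0, 0, 0.0325, 0, 0, 0],
  [0.6, 0, 0, 0.0325, 0, 0, 0],
  [0.6, 0, 0, 0.0325, 0, 0, 0],
  [0.6, 0, 0, 0, 0, 0, 0],
  [0.6, 0, 0, 0, 0, 0, 0],
  [0.6, 0, 0, 0, 0, 0, 0],
  [0.6, 0, 0, 0, 0, 0, 0],
])

```text
time_s: 35.5
tcp_pos: [0.5204, 0.3921, 0.169]
eef_rot: [-179.7, -0.0, -57.2]
contact_force: [-0.2, 0.3, 0.5]
gripper_width: 0.0527
gripper_force: 0.0
```

```bash
python3 - <<'E'
from h import *
s=st()
plan([(.519,.3904,.03,-57.2)])
E
```

```text
{'time_s': 35.5, 'tcp_pos': [0.5204, 0.3921, 0.169], 'eef_rot': [-179.6845, -0.0249, -57.1715], 'contact_force': [-0.2174, 0.2933, 0.5033], 'gripper_width': 0.0527, 'gripper_force': 0.0, 'joints': [54.1924, 21.3308, -8.6442, 0.1599, -59.7403, -21.444]}
4 x [0.0002, 0.0007, 0.0347, -0.0009, -0.0001, 0.0001]
```

Request:
apply_moves([
  [0.6, 0.0002, 0.0007, 0.035, -0.0009, 0, 0],
  [0.6, 0.0002, 0.0007, 0.035, -0.0009, 0, 0],
  [0.6, 0.0002, 0.0007, 0.035, -0.0009, 0, 0],
  [0.6, 0, 0.0007, 0.02, -0.0009, 0, 0],
  [0.6, 0, 0, 0.0135, 0, 0, 0],
  [0.6, 0, 0, 0, 0, 0, 0],
  [0.2, 0, 0, 0, 0, 0, 0],
  [0.2, 0, 0, 0, 0, 0, 0],
  [0.2, 0, 0, 0, 0, 0, 0],
  [0.2, 0, 0, 0, 0, 0, 0],
  [0.2, 0, 0, 0, 0, 0, 0],
  [0.2, 0, 0, 0, 0, 0, 0],
  [0.2, 0, 0, 0, 0, 0, 0],
], newtons=40)

```text
time_s: 36.58
tcp_pos: [0.518, 0.3901, 0.0295]
eef_rot: [179.9, -0.0, -57.1]
contact_force: [-1.7, -1.1, 6.9]
gripper_width: 0.0319
gripper_force: 40.0
```

```bash
python3 - <<'E'
from h import *
s=st()
plan([(s['tcp_pos'][0],s['tcp_pos'][1],.31,-57.2),(.57,.2,.31,-57.2)])
E
```

```text
{'time_s': 36.5833, 'tcp_pos': [0.518, 0.3901, 0.0295], 'eef_rot': [179.9293, -0.0308, -57.1382], 'contact_force': [-1.7128, -1.0849, 6.9456], 'gripper_width': 0.0319, 'gripper_force': 39.9932, 'joints': [54.1887, 29.6382, -16.3029, 0.0043, -44.136, -21.3299]}
8 x [0.0, 0.0, -0.0351, 0.0001, -0.0, 0.0001]
6 x [0.0313, 0.0099, 0.0, 0.0, 0.0, 0.0]
```

Request:
apply_moves([
  [0.2, 0, 0, -0.01, 0, 0, 0],
  [0.2, 0, 0, -0.03, 0, 0, 0],
  [0.2, 0, 0, -0.035, 0, 0, 0],
  [0.2, 0, 0, -0.035, 0, 0, 0],
  [0.2, 0, 0, -0.035, 0, 0, 0],
  [0.2, 0, 0, -0.035, 0, 0, 0],
  [0.2, 0, 0, -0.035, 0, 0, 0],
  [0.2, 0, 0, -0.035, 0, 0, 0],
  [0.2, 0, 0, -0.035, 0, 0, 0],
  [0.2, 0, 0, -0.025, 0, 0, 0],
  [0.2, 0.0285, 0.0225, 0, 0, 0, 0],
  [0.2, 0.0285, 0.0225, 0, 0, 0, 0],
  [0.2, 0.0285, 0.0225, 0, 0, 0, 0],
  [0.2, 0.0285, 0.0225, 0, 0, 0, 0],
  [0.2, 0.0285, 0.0225, 0, 0, 0, 0],
  [0.2, 0, 0, 0, 0, 0, 0],
  [0.2, 0, 0, 0, 0, 0, 0],
  [0.2, 0, 0, 0, 0, 0, 0],
])

```text
time_s: 38.08
tcp_pos: [0.5004, 0.209, 0.3387]
eef_rot: [179.8, -0.0, -57.2]
contact_force: [0.2, 0.3, -4.3]
gripper_width: 0.032
gripper_force: 40.0
```

```bash
python3 - <<'E'
from h import *
s=st()
c=cap('wrist','w3');np.savez('w3.npz',W=c['W'],K=c['camera_matrix'],T=c['T'],f=c['frame'])
T=c['T'];K=c['camera_matrix'];p=T[:3,:3].T@(np.array([.604,.131,.26])-T[:3,3]);print('shaft px',K[0,0]*p[0]/p[2]+K[0,2],K[1,1]*p[1]/p[2]+K[1,2])
E
```

```text
{'time_s': 38.0833, 'tcp_pos': [0.5004, 0.209, 0.3387], 'eef_rot': [179.7815, -0.0361, -57.2188], 'contact_force': [0.1556, 0.3249, -4.2647], 'gripper_width': 0.032, 'gripper_force': 39.9934, 'joints': [43.3749, 5.3428, -7.1231, -0.0048, -77.7556, -10.5928]}
shaft px 244.48347314992026 10.102628146694656
```

View pics/w3.png

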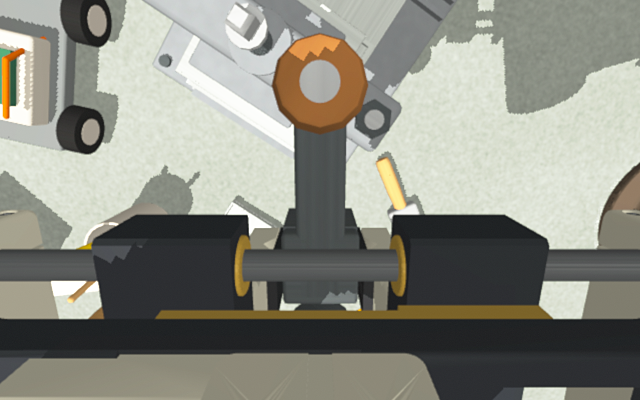

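Shaft's square top is visible at (243,18). I'll measure its centre, height and angle.

```bash
python3 - <<'E'
from h import *
d=np.load('w3.npz');W=d['W'];f=d['f'];z=W[...,2];K=d['K'];T=d['T']
m=np.zeros(z.shape,bool);m[:75,205:290]=True
print([(round(float(a),3),int(b)) for b,a in zip(*np.histogram(z[m],bins=np.arange(.17,.30,.003))) if b>5])
zt=np.percentile(z[m&(z>.24)&(z<.29)],90)
for lo in (zt-.003,zt-.006,.246,.24):
    t=m&(z>lo)&(z<zt+.01);n,l,s,ce=cv2.connectedComponentsWithStats(t.astype(np.uint8));i=1+np.argmax(s[1:,4]);q=W[l==i]
    print(round(lo,4),len(q),q.mean(0),s[i],cv2.minAreaRect((q[:,:2]*1000).astype(np.float32)))
# round shoulder
t=m&(z>.228)&(z<.243);q=W[t];print('shoulder',len(q),q.min(0),q.max(0))
cv2.imwrite('pics/w3c.png',cv2.resize(f[:80,190:300][:,:,::-1],None,fx=6,fy=6,interpolation=cv2.INTER_CUBIC))
E
```

```text
[(0.17, 11), (0.173, 82), (0.176, 852), (0.179, 681), (0.182, 1444), (0.185, 29), (0.188, 17), (0.191, 26), (0.194, 25), (0.197, 19), (0.2, 22), (0.203, 28), (0.206, 23), (0.209, 13), (0.212, 11), (0.227, 32), (0.23, 46), (0.233, 702), (0.236, 62), (0.239, 25), (0.242, 40), (0.245, 34), (0.248, 32), (0.251, 101), (0.254, 175), (0.257, 328), (0.26, 7)]
0.2561 377 [0.6059 0.1364 0.2583] [226   4  26  28 377] ((606.109130859375, 136.3652801513672), (11.451375007629395, 11.556182861328125), 88.92481231689453)
0.2531 546 [0.6054 0.1365 0.2572] [224   2  32  34 546] ((606.3984985351562, 136.27919006347656), (13.839760780334473, 14.083362579345703), 87.6037826538086)
0.246 667 [0.6047 0.1366 0.256 ] [224   2  34  37 667] ((606.2929077148438, 136.2971954345703), (14.042767524719238, 14.50488567352295), 87.0975112915039)
0.24 737 [0.6043 0.1367 0.2548] [224   2  34  39 737] ((606.2603759765625, 136.28201293945312), (14.080609321594238, 14.572237014770508), 87.51199340820312)
shoulder 873 [0.5926 0.1226 0.2281] [0.6202 0.15   0.243 ]
```

View pics/w3c.png

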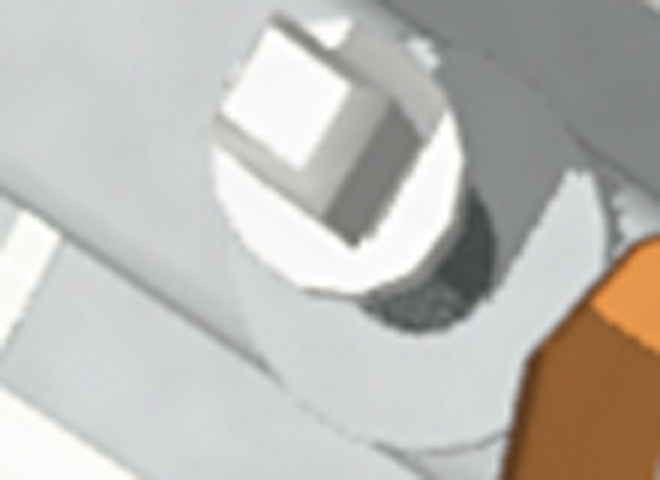

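Crop: square end at crop (290,95), flats at about -2.4° to the world axes, centred on the round shoulder. I'll align the crank at yaw -92.4 above it.

```bash
python3 - <<'E'
from h import *
plan([(.6062,.1364,.305,-92.4)])
E
```

```text
6 x [0.0173, -0.0131, 0.0055, 0.0004, -0.0002, 0.0652]
```

Request:
apply_moves([
  [0.2, 0.0173, -0.0131, 0.0055, 0.0004, -0.0002, 0.0652],
  [0.2, 0.0173, -0.0131, 0.0055, 0.0004, -0.0002, 0.0652],
  [0.2, 0.0173, -0.0131, 0.0055, 0.0004, -0.0002, 0.0652],
  [0.2, 0.0173, -0.0131, 0.0055, 0.0004, -0.0002, 0.0652],
  [0.2, 0.0173, -0.0131, 0.0055, 0.0004, -0.0002, 0.0652],
  [0.2, 0.0173, -0.0131, 0.0055, 0.0004, -0.0002, 0.0652],
  [0.2, 0, 0, 0, 0, 0, 0],
  [0.2, 0, 0, 0, 0, 0, 0],
  [0.2, 0, 0, 0, 0, 0, 0],
  [0.2, 0, 0, 0, 0, 0, 0],
  [0.2, 0, 0, 0, 0, 0, 0],
])

```text
time_s: 39.05
tcp_pos: [0.6059, 0.1373, 0.3056]
eef_rot: [-180.0, -0.0, -92.3]
contact_force: [-0.3, -0.0, -4.0]
gripper_width: 0.0316
gripper_force: 40.0
```

```bash
python3 - <<'E'
from h import *
st()
plan([(.6062,.1364,.288,-92.4)])
E
```

```text
{'time_s': 39.05, 'tcp_pos': [0.6059, 0.1373, 0.3056], 'eef_rot': [-179.9618, -0.0108, -92.2635], 'contact_force': [-0.3202, -0.0051, -4.02], 'gripper_width': 0.0316, 'gripper_force': 39.9933, 'joints': [30.7707, 13.7024, -1.1423, 0.0309, -75.1292, -33.0421]}
1 x [0.0009, -0.0004, 0.0176, -0.0004, -0.0001, 0.0015]
```

Request:
apply_moves([
  [0.2, 0.0009, -0.0004, 0.008, 0, 0, 0.001],
  [0.2, 0, 0, 0.008, 0, 0, 0],
  [0.2, 0, 0, 0.002, 0, 0, 0],
  [0.2, 0, 0, 0.002, 0, 0, 0],
  [0.2, 0, 0, 0.002, 0, 0, 0],
  [0.2, 0, 0, 0.002, 0, 0, 0],
  [0.2, 0, 0, 0, 0, 0, 0],
])

```text
time_s: 39.63
tcp_pos: [0.6064, 0.1354, 0.2808]
eef_rot: [180.0, -0.0, -92.5]
contact_force: [0.8, 0.6, -3.6]
gripper_width: 0.0317
gripper_force: 40.0
```

Request:
apply_moves([
  [0.2, -0.0007, 0, 0.002, 0, 0, 0],
  [0.2, 0, 0, 0.002, 0, 0, 0],
  [0.2, 0, 0, 0.002, 0, 0, 0],
  [0.2, 0, 0, 0.002, 0, 0, 0],
  [0.2, 0, 0, 0, 0, 0, 0],
])

```text
time_s: 40.05
tcp_pos: [0.6064, 0.136, 0.2726]
eef_rot: [180.0, -0.0, -92.5]
contact_force: [-0.6, -0.7, -3.5]
gripper_width: 0.0318
gripper_force: 40.0
```

Request:
apply_moves([
  [0.2, 0, 0, 0.002, 0, 0, 0],
  [0.2, 0, 0, 0.002, 0, 0, 0],
  [0.2, 0, 0, 0.002, 0, 0, 0],
  [0.2, 0, 0, 0.002, 0, 0, 0],
  [0.2, 0, 0, 0, 0, 0, 0],
])

```text
time_s: 40.47
tcp_pos: [0.6063, 0.1361, 0.2646]
eef_rot: [180.0, -0.0, -92.5]
contact_force: [-0.4, 1.2, -3.5]
gripper_width: 0.0317
gripper_force: 40.0
```

Request:
apply_moves([
  [0.2, 0, 0, 0.001, 0, 0, 0],
  [0.2, 0, 0, 0.001, 0, 0, 0],
  [0.2, 0, 0, 0.001, 0, 0, 0],
  [0.2, 0, 0, 0, 0, 0, 0],
])

```text
time_s: 40.8
tcp_pos: [0.6065, 0.1361, 0.262]
eef_rot: [-180.0, -0.0, -92.5]
contact_force: [0.6, -0.9, -4.0]
gripper_width: 0.0318
gripper_force: 40.0
```

Request:
apply_moves([
  [0.2, 0, 0, 0.001, 0, 0, 0],
  [0.2, 0, 0, 0, 0, 0, 0],
])

```text
time_s: 40.97
tcp_pos: [0.6065, 0.1361, 0.261]
eef_rot: [-180.0, -0.0, -92.5]
contact_force: [-0.1, 0.2, -4.1]
gripper_width: 0.0319
gripper_force: 40.0
```

Request:
apply_moves([
  [0.2, 0, 0, 0.001, 0, 0, 0],
  [0.2, 0, 0, 0, 0, 0, 0],
])

```text
time_s: 41.13
tcp_pos: [0.6067, 0.1361, 0.2605]
eef_rot: [-180.0, -0.0, -92.5]
contact_force: [-0.5, 0.1, -1.7]
gripper_width: 0.0321
gripper_force: 40.0
```

Request:
apply_moves([
  [0.2, 0, 0, 0.001, 0, 0, 0],
  [0.2, 0, 0, 0, 0, 0, 0],
])

```text
time_s: 41.3
tcp_pos: [0.6067, 0.1361, 0.2605]
eef_rot: [-179.9, -0.0, -92.4]
contact_force: [-3.2, 0.3, 4.9]
gripper_width: 0.0319
gripper_force: 40.0
```

Request:
apply_moves([
  [0.6, 0, 0, 0, 0, 0, 0],
  [0.6, 0, 0, 0, 0, 0, 0],
  [0.6, 0, 0, 0, 0, 0, 0],
  [0.6, 0, 0, 0, 0, 0, 0],
  [0.6, 0, 0, 0, 0, 0, 0],
  [0.6, 0, 0, -0.005, 0, 0, 0],
  [0.6, 0, 0, -0.03, 0, 0, 0],
  [0.6, 0, 0, -0.03, 0, 0, 0],
  [0.6, 0, 0, -0.03, 0, 0, 0],
  [0.6, 0, 0, -0.015, 0, 0, 0],
  [0.6, 0.035, 0, 0, 0, 0, 0],
  [0.6, 0.035, 0, 0, 0, 0, 0],
  [0.6, 0, 0, 0, 0, 0, 0],
  [0.6, 0, 0, 0, 0, 0, 0],
  [0.6, 0, 0, 0, 0, 0, 0],
])

```text
time_s: 42.55
tcp_pos: [0.6036, 0.066, 0.3695]
eef_rot: [-180.0, -0.0, -92.5]
contact_force: [-0.5, 0.7, -0.6]
gripper_width: 0.0527
gripper_force: 0.0
```

```bash
cat > circ.py <<'E'
from h import *
def circ(yaw,th0,n,tot_turn,dth,r=.07):
    a=np.radians(yaw);x=np.array([np.cos(a),np.sin(a)]);y=np.array([np.cos(a-np.pi/2),np.sin(a-np.pi/2)])
    th=np.radians(th0-dth*np.arange(n+1));P=r*np.c_[np.cos(th),np.sin(th)]
    Q=np.round(np.c_[P@x,P@y],4);return np.diff(Q,axis=0)
E
python3 - <<'E'
from circ import *
st()
plan([(.6036,.0662,.365,-92.4),(.6036,.0662,.307,-92.4)])
# crank seen by scene camera: handle top orange-brown
c=cap('scene');W=c['W'];f=c['frame'];h=cv2.cvtColor(f,cv2.COLOR_RGB2HSV)
m=(W[...,2]>.27)&(W[...,2]<.345)&(h[...,0]<22)&(h[...,1]>100);m[:140]=0;m[260:]=0
q=W[m];print(len(q),q.min(0) if len(q) else '',q.max(0) if len(q) else '')
for r in circ(-92.4,-92.5,40,1,9): print('%.4f, %.4f'%tuple(r),end=' | ')
E
```

```text
{'time_s': 42.55, 'tcp_pos': [0.6036, 0.066, 0.3695], 'eef_rot': [-179.9678, -0.0174, -92.5117], 'contact_force': [-0.512, 0.7262, -0.5705], 'gripper_width': 0.0527, 'gripper_force': 0.0, 'joints': [24.6784, 11.1421, 3.6287, 0.0305, -82.4659, -27.1941]}
1 x [-0.0002, -0.0, 0.0045, -0.0004, -0.0002, -0.0012]
2 x [0.0, -0.0, 0.029, 0.0, 0.0, 0.0]
104 [0.5974 0.0477 0.2704] [0.617  0.1605 0.3291]
-0.0009, 0.0110 | -0.0026, 0.0106 | -0.0042, 0.0102 | -0.0057, 0.0093 | -0.0072, 0.0084 | -0.0084, 0.0071 | -0.0093, 0.0057 | -0.0102, 0.0042 | -0.0107, 0.0026 | -0.0109, 0.0008 | -0.0110, -0.0009 | -0.0106, -0.0026 | -0.0102, -0.0042 | -0.0093, -0.0057 | -0.0084, -0.0072 | -0.0071, -0.0084 | -0.0057, -0.0093 | -0.0042, -0.0102 | -0.0026, -0.0107 | -0.0008, -0.0109 | 0.0009, -0.0110 | 0.0026, -0.0106 | 0.0042, -0.0102 | 0.0057, -0.0093 | 0.0072, -0.0084 | 0.0084, -0.0071 | 0.0093, -0.0057 | 0.0102, -0.0042 | 0.0107, -0.0026 | 0.0109, -0.0008 | 0.0110, 0.0009 | 0.0106, 0.0026 | 0.0102, 0.0042 | 0.0093, 0.0057 | 0.0084, 0.0072 | 0.0071, 0.0084 | 0.0057, 0.0093 | 0.0042, 0.0102 | 0.0026, 0.0107 | 0.0008, 0.0109 |
```

Request:
apply_moves([
  [0.6, 0, 0, 0.03, 0, 0, 0],
  [0.6, 0, 0, 0.026, 0, 0, 0],
  [0.6, 0, 0, 0.006, 0, 0, 0],
  [0.6, 0, 0, 0, 0, 0, 0],
  [0.1, 0, 0, 0, 0, 0, 0],
  [0.1, 0, 0, 0, 0, 0, 0],
  [0.1, 0, 0, 0, 0, 0, 0],
  [0.1, 0, 0, 0, 0, 0, 0],
  [0.1, 0, 0, 0, 0, 0, 0],
  [0.1, 0, 0, 0, 0, 0, 0],
  [0.1, 0, 0, 0, 0, 0, 0],
  [0.1, 0, 0, 0, 0, 0, 0],
  [0.1, 0, 0, 0, 0, 0, 0],
  [0.1, 0, 0, 0, 0, 0, 0],
], newtons=15)

```text
time_s: 43.77
tcp_pos: [0.6037, 0.066, 0.3076]
eef_rot: [-179.9, -0.0, -92.5]
contact_force: [0.7, -0.9, 2.3]
gripper_width: 0.0219
gripper_force: 15.0
```

Request:
apply_moves([
  [0.1, -0.0009, 0.011, 0.0002, 0, 0, 0],
  [0.1, -0.0026, 0.0106, 0.0002, 0, 0, 0],
  [0.1, -0.0042, 0.0102, 0.0002, 0, 0, 0],
  [0.1, -0.0057, 0.0093, 0.0002, 0, 0, 0],
  [0.1, -0.0072, 0.0084, 0.0002, 0, 0, 0],
  [0.1, -0.0084, 0.0071, 0.0002, 0, 0, 0],
  [0.1, -0.0093, 0.0057, 0.0002, 0, 0, 0],
  [0.1, -0.0102, 0.0042, 0.0002, 0, 0, 0],
  [0.1, -0.0107, 0.0026, 0.0002, 0, 0, 0],
  [0.1, -0.0109, 0.0008, 0.0002, 0, 0, 0],
])

```text
time_s: 44.6
tcp_pos: [0.5356, 0.14, 0.3056]
eef_rot: [-180.0, -0.0, -92.4]
contact_force: [-0.2, -2.4, 5.3]
gripper_width: 0.0214
gripper_force: 15.0
```

Request:
apply_moves([
  [0.1, -0.011, -0.0009, 0.0002, 0, 0, 0],
  [0.1, -0.0106, -0.0026, 0.0002, 0, 0, 0],
  [0.1, -0.0102, -0.0042, 0.0002, 0, 0, 0],
  [0.1, -0.0093, -0.0057, 0.0002, 0, 0, 0],
  [0.1, -0.0084, -0.0072, 0.0002, 0, 0, 0],
  [0.1, -0.0071, -0.0084, 0.0002, 0, 0, 0],
  [0.1, -0.0057, -0.0093, 0.0002, 0, 0, 0],
  [0.1, -0.0042, -0.0102, 0.0002, 0, 0, 0],
  [0.1, -0.0026, -0.0107, 0.0002, 0, 0, 0],
  [0.1, -0.0008, -0.0109, 0.0002, 0, 0, 0],
  [0.1, 0.0009, -0.011, 0.0002, 0, 0, 0],
  [0.1, 0.0026, -0.0106, 0.0002, 0, 0, 0],
  [0.1, 0.0042, -0.0102, 0.0002, 0, 0, 0],
  [0.1, 0.0057, -0.0093, 0.0002, 0, 0, 0],
  [0.1, 0.0072, -0.0084, 0.0002, 0, 0, 0],
  [0.1, 0.0084, -0.0071, 0.0002, 0, 0, 0],
  [0.1, 0.0093, -0.0057, 0.0002, 0, 0, 0],
  [0.1, 0.0102, -0.0042, 0.0002, 0, 0, 0],
  [0.1, 0.0107, -0.0026, 0.0002, 0, 0, 0],
  [0.1, 0.0109, -0.0008, 0.0002, 0, 0, 0],
])

```text
time_s: 46.27
tcp_pos: [0.6765, 0.1346, 0.3015]
eef_rot: [-180.0, 0.1, -92.4]
contact_force: [-1.1, 2.5, 6.0]
gripper_width: 0.022
gripper_force: 15.0
```

Request:
apply_moves([
  [0.1, 0.011, 0.0009, 0.0002, 0, 0, 0],
  [0.1, 0.0106, 0.0026, 0.0002, 0, 0, 0],
  [0.1, 0.0102, 0.0042, 0.0002, 0, 0, 0],
  [0.1, 0.0093, 0.0057, 0.0002, 0, 0, 0],
  [0.1, 0.0084, 0.0072, 0.0002, 0, 0, 0],
  [0.1, 0.0071, 0.0084, 0.0002, 0, 0, 0],
  [0.1, 0.0057, 0.0093, 0.0002, 0, 0, 0],
  [0.1, 0.0042, 0.0102, 0.0002, 0, 0, 0],
  [0.1, 0.0026, 0.0107, 0.0002, 0, 0, 0],
  [0.1, 0.0008, 0.0109, 0.0002, 0, 0, 0],
  [0.1, 0, 0, 0, 0, 0, 0],
  [0.1, 0, 0, 0, 0, 0, 0],
])

```text
time_s: 47.27
tcp_pos: [0.6025, 0.0663, 0.2995]
eef_rot: [180.0, -0.0, -92.4]
contact_force: [0.2, -2.6, 5.5]
gripper_width: 0.022
gripper_force: 15.0
```

```bash
python3 - <<'E'
from h import *
st()
c=cap('scene');W=c['W'];z=W[...,2]
m=(abs(W[...,0]-.603)<.09)&(W[...,1]>.0)&(W[...,1]<.22)&c['ok']
hst,e=np.histogram(z[m],bins=np.arange(.06,.15,.002));print([(round(float(a),3),int(b)) for a,b in zip(e,hst) if b>8])
cv2.imwrite('pics/s5.png',cv2.resize(c['frame'][105:260,280:440][:,:,::-1],None,fx=3.8,fy=3.8,interpolation=cv2.INTER_CUBIC))
E
```

```text
{'time_s': 47.2667, 'tcp_pos': [0.6025, 0.0663, 0.2995], 'eef_rot': [179.9721, -0.0469, -92.4309], 'contact_force': [0.2247, -2.634, 5.4702], 'gripper_width': 0.022, 'gripper_force': 15.0005, 'joints': [24.7454, 12.4338, -3.5684, 0.0301, -74.0441, -27.1847]}
[(0.06, 11), (0.062, 15), (0.064, 34), (0.066, 56), (0.068, 52), (0.07, 22), (0.098, 9), (0.1, 14), (0.102, 23), (0.104, 20), (0.106, 33), (0.108, 32), (0.11, 58), (0.112, 122), (0.114, 138), (0.116, 55), (0.118, 19), (0.126, 10), (0.128, 15), (0.13, 29), (0.132, 43), (0.134, 111), (0.136, 102), (0.138, 41), (0.14, 14)]
```

View pics/s5.png

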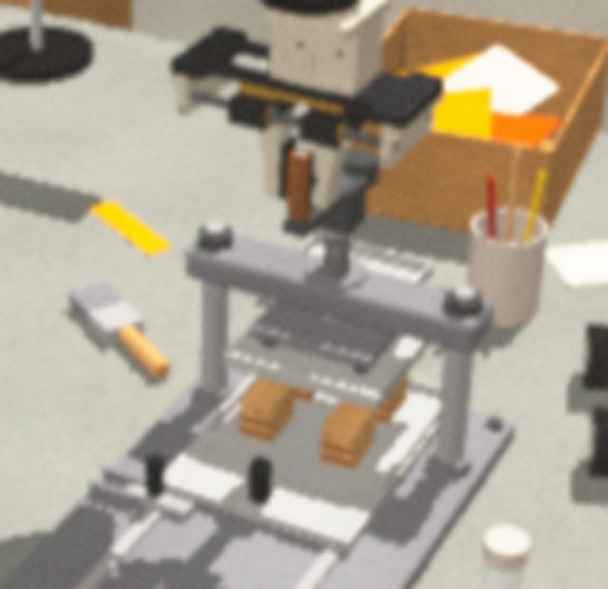

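Crop: crank seated, handle held, plate about 8 mm lower after one turn, boxes and bed unchanged. Two more turns.

Request:
apply_moves([
  [0.1, -0.0009, 0.011, 0.0002, 0, 0, 0],
  [0.1, -0.0026, 0.0106, 0.0002, 0, 0, 0],
  [0.1, -0.0042, 0.0102, 0.0002, 0, 0, 0],
  [0.1, -0.0057, 0.0093, 0.0002, 0, 0, 0],
  [0.1, -0.0072, 0.0084, 0.0002, 0, 0, 0],
  [0.1, -0.0084, 0.0071, 0.0002, 0, 0, 0],
  [0.1, -0.0093, 0.0057, 0.0002, 0, 0, 0],
  [0.1, -0.0102, 0.0042, 0.0002, 0, 0, 0],
  [0.1, -0.0107, 0.0026, 0.0002, 0, 0, 0],
  [0.1, -0.0109, 0.0008, 0.0002, 0, 0, 0],
  [0.1, -0.011, -0.0009, 0.0002, 0, 0, 0],
  [0.1, -0.0106, -0.0026, 0.0002, 0, 0, 0],
  [0.1, -0.0102, -0.0042, 0.0002, 0, 0, 0],
  [0.1, -0.0093, -0.0057, 0.0002, 0, 0, 0],
  [0.1, -0.0084, -0.0072, 0.0002, 0, 0, 0],
  [0.1, -0.0071, -0.0084, 0.0002, 0, 0, 0],
  [0.1, -0.0057, -0.0093, 0.0002, 0, 0, 0],
  [0.1, -0.0042, -0.0102, 0.0002, 0, 0, 0],
  [0.1, -0.0026, -0.0107, 0.0002, 0, 0, 0],
  [0.1, -0.0008, -0.0109, 0.0002, 0, 0, 0],
])

```text
time_s: 48.98
tcp_pos: [0.6097, 0.2075, 0.2949]
eef_rot: [179.9, -0.0, -92.4]
contact_force: [-3.1, 1.3, 6.4]
gripper_width: 0.0215
gripper_force: 15.0
```

Request:
apply_moves([
  [0.1, 0.0009, -0.011, 0.0002, 0, 0, 0],
  [0.1, 0.0026, -0.0106, 0.0002, 0, 0, 0],
  [0.1, 0.0042, -0.0102, 0.0002, 0, 0, 0],
  [0.1, 0.0057, -0.0093, 0.0002, 0, 0, 0],
  [0.1, 0.0072, -0.0084, 0.0002, 0, 0, 0],
  [0.1, 0.0084, -0.0071, 0.0002, 0, 0, 0],
  [0.1, 0.0093, -0.0057, 0.0002, 0, 0, 0],
  [0.1, 0.0102, -0.0042, 0.0002, 0, 0, 0],
  [0.1, 0.0107, -0.0026, 0.0002, 0, 0, 0],
  [0.1, 0.0109, -0.0008, 0.0002, 0, 0, 0],
  [0.1, 0.011, 0.0009, 0.0002, 0, 0, 0],
  [0.1, 0.0106, 0.0026, 0.0002, 0, 0, 0],
  [0.1, 0.0102, 0.0042, 0.0002, 0, 0, 0],
  [0.1, 0.0093, 0.0057, 0.0002, 0, 0, 0],
  [0.1, 0.0084, 0.0072, 0.0002, 0, 0, 0],
  [0.1, 0.0071, 0.0084, 0.0002, 0, 0, 0],
  [0.1, 0.0057, 0.0093, 0.0002, 0, 0, 0],
  [0.1, 0.0042, 0.0102, 0.0002, 0, 0, 0],
  [0.1, 0.0026, 0.0107, 0.0002, 0, 0, 0],
  [0.1, 0.0008, 0.0109, 0.0002, 0, 0, 0],
])

```text
time_s: 50.65
tcp_pos: [0.6026, 0.0659, 0.2911]
eef_rot: [-180.0, -0.0, -92.5]
contact_force: [2.9, -0.4, 2.7]
gripper_width: 0.0217
gripper_force: 15.0
```

Request:
apply_moves([
  [0.1, -0.0009, 0.011, 0.0002, 0, 0, 0],
  [0.1, -0.0026, 0.0106, 0.0002, 0, 0, 0],
  [0.1, -0.0042, 0.0102, 0.0002, 0, 0, 0],
  [0.1, -0.0057, 0.0093, 0.0002, 0, 0, 0],
  [0.1, -0.0072, 0.0084, 0.0002, 0, 0, 0],
  [0.1, -0.0084, 0.0071, 0.0002, 0, 0, 0],
  [0.1, -0.0093, 0.0057, 0.0002, 0, 0, 0],
  [0.1, -0.0102, 0.0042, 0.0002, 0, 0, 0],
  [0.1, -0.0107, 0.0026, 0.0002, 0, 0, 0],
  [0.1, -0.0109, 0.0008, 0.0002, 0, 0, 0],
  [0.1, -0.011, -0.0009, 0.0002, 0, 0, 0],
  [0.1, -0.0106, -0.0026, 0.0002, 0, 0, 0],
  [0.1, -0.0102, -0.0042, 0.0002, 0, 0, 0],
  [0.1, -0.0093, -0.0057, 0.0002, 0, 0, 0],
  [0.1, -0.0084, -0.0072, 0.0002, 0, 0, 0],
  [0.1, -0.0071, -0.0084, 0.0002, 0, 0, 0],
  [0.1, -0.0057, -0.0093, 0.0002, 0, 0, 0],
  [0.1, -0.0042, -0.0102, 0.0002, 0, 0, 0],
  [0.1, -0.0026, -0.0107, 0.0002, 0, 0, 0],
  [0.1, -0.0008, -0.0109, 0.0002, 0, 0, 0],
])

```text
time_s: 52.32
tcp_pos: [0.6094, 0.2076, 0.2865]
eef_rot: [179.9, -0.0, -92.4]
contact_force: [-3.1, -0.5, 6.1]
gripper_width: 0.0213
gripper_force: 15.0
```

Request:
apply_moves([
  [0.1, 0.0009, -0.011, 0.0002, 0, 0, 0],
  [0.1, 0.0026, -0.0106, 0.0002, 0, 0, 0],
  [0.1, 0.0042, -0.0102, 0.0002, 0, 0, 0],
  [0.1, 0.0057, -0.0093, 0.0002, 0, 0, 0],
  [0.1, 0.0072, -0.0084, 0.0002, 0, 0, 0],
  [0.1, 0.0084, -0.0071, 0.0002, 0, 0, 0],
  [0.1, 0.0093, -0.0057, 0.0002, 0, 0, 0],
  [0.1, 0.0102, -0.0042, 0.0002, 0, 0, 0],
  [0.1, 0.0107, -0.0026, 0.0002, 0, 0, 0],
  [0.1, 0.0109, -0.0008, 0.0002, 0, 0, 0],
  [0.1, 0.011, 0.0009, 0.0002, 0, 0, 0],
  [0.1, 0.0106, 0.0026, 0.0002, 0, 0, 0],
  [0.1, 0.0102, 0.0042, 0.0002, 0, 0, 0],
  [0.1, 0.0093, 0.0057, 0.0002, 0, 0, 0],
  [0.1, 0.0084, 0.0072, 0.0002, 0, 0, 0],
  [0.1, 0.0071, 0.0084, 0.0002, 0, 0, 0],
  [0.1, 0.0057, 0.0093, 0.0002, 0, 0, 0],
  [0.1, 0.0042, 0.0102, 0.0002, 0, 0, 0],
  [0.1, 0.0026, 0.0107, 0.0002, 0, 0, 0],
  [0.1, 0.0008, 0.0109, 0.0002, 0, 0, 0],
])

```text
time_s: 53.98
tcp_pos: [0.6023, 0.066, 0.283]
eef_rot: [180.0, -0.0, -92.5]
contact_force: [2.4, 1.7, 0.7]
gripper_width: 0.0216
gripper_force: 15.0
```

```bash
cat > pm.py <<'E'
from h import *
st()
P=[]
for _ in range(3):
    c=cap('scene');W=c['W'];P.append(W[(abs(W[...,0]-.603)<.09)&(W[...,1]>.0)&(W[...,1]<.22)&c['ok']][:,2])
z=np.concatenate(P)
hst,e=np.histogram(z,bins=np.arange(.06,.15,.002));print([(round(float(a),3),int(b)) for a,b in zip(e,hst) if b>24])
E
python3 pm.py
```

```text
{'time_s': 53.9833, 'tcp_pos': [0.6023, 0.066, 0.283], 'eef_rot': [179.9987, -0.0222, -92.4811], 'contact_force': [2.3852, 1.6553, 0.6938], 'gripper_width': 0.0216, 'gripper_force': 15.001, 'joints': [24.721, 12.8553, -5.1558, 0.0201, -72.0003, -27.2082]}
[(0.06, 42), (0.062, 29), (0.064, 62), (0.066, 83), (0.068, 80), (0.07, 37), (0.084, 42), (0.086, 65), (0.088, 79), (0.09, 85), (0.092, 107), (0.094, 206), (0.096, 394), (0.098, 418), (0.1, 193), (0.102, 35), (0.112, 60), (0.114, 82), (0.116, 190), (0.118, 422), (0.12, 435), (0.122, 193), (0.124, 35)]
```

Request:
apply_moves([
  [0.1, -0.0009, 0.011, 0.0002, 0, 0, 0],
  [0.1, -0.0026, 0.0106, 0.0002, 0, 0, 0],
  [0.1, -0.0042, 0.0102, 0.0002, 0, 0, 0],
  [0.1, -0.0057, 0.0093, 0.0002, 0, 0, 0],
  [0.1, -0.0072, 0.0084, 0.0002, 0, 0, 0],
  [0.1, -0.0084, 0.0071, 0.0002, 0, 0, 0],
  [0.1, -0.0093, 0.0057, 0.0002, 0, 0, 0],
  [0.1, -0.0102, 0.0042, 0.0002, 0, 0, 0],
  [0.1, -0.0107, 0.0026, 0.0002, 0, 0, 0],
  [0.1, -0.0109, 0.0008, 0.0002, 0, 0, 0],
  [0.1, -0.011, -0.0009, 0.0002, 0, 0, 0],
  [0.1, -0.0106, -0.0026, 0.0002, 0, 0, 0],
  [0.1, -0.0102, -0.0042, 0.0002, 0, 0, 0],
  [0.1, -0.0093, -0.0057, 0.0002, 0, 0, 0],
  [0.1, -0.0084, -0.0072, 0.0002, 0, 0, 0],
  [0.1, -0.0071, -0.0084, 0.0002, 0, 0, 0],
  [0.1, -0.0057, -0.0093, 0.0002, 0, 0, 0],
  [0.1, -0.0042, -0.0102, 0.0002, 0, 0, 0],
  [0.1, -0.0026, -0.0107, 0.0002, 0, 0, 0],
  [0.1, -0.0008, -0.0109, 0.0002, 0, 0, 0],
])

```text
time_s: 55.8
tcp_pos: [0.6105, 0.2071, 0.2787]
eef_rot: [180.0, -0.0, -92.4]
contact_force: [-2.4, -0.2, 3.9]
gripper_width: 0.0217
gripper_force: 15.0
```

Request:
apply_moves([
  [0.1, 0.0009, -0.011, 0.0002, 0, 0, 0],
  [0.1, 0.0026, -0.0106, 0.0002, 0, 0, 0],
  [0.1, 0.0042, -0.0102, 0.0002, 0, 0, 0],
  [0.1, 0.0057, -0.0093, 0.0002, 0, 0, 0],
  [0.1, 0.0072, -0.0084, 0.0002, 0, 0, 0],
  [0.1, 0.0084, -0.0071, 0.0002, 0, 0, 0],
  [0.1, 0.0093, -0.0057, 0.0002, 0, 0, 0],
  [0.1, 0.0102, -0.0042, 0.0002, 0, 0, 0],
  [0.1, 0.0107, -0.0026, 0.0002, 0, 0, 0],
  [0.1, 0.0109, -0.0008, 0.0002, 0, 0, 0],
  [0.1, 0.011, 0.0009, 0.0002, 0, 0, 0],
  [0.1, 0.0106, 0.0026, 0.0002, 0, 0, 0],
  [0.1, 0.0102, 0.0042, 0.0002, 0, 0, 0],
  [0.1, 0.0093, 0.0057, 0.0002, 0, 0, 0],
  [0.1, 0.0084, 0.0072, 0.0002, 0, 0, 0],
  [0.1, 0.0071, 0.0084, 0.0002, 0, 0, 0],
  [0.1, 0.0057, 0.0093, 0.0002, 0, 0, 0],
  [0.1, 0.0042, 0.0102, 0.0002, 0, 0, 0],
  [0.1, 0.0026, 0.0107, 0.0002, 0, 0, 0],
  [0.1, 0.0008, 0.0109, 0.0002, 0, 0, 0],
])

```text
time_s: 57.47
tcp_pos: [0.6028, 0.0659, 0.2753]
eef_rot: [-179.9, -0.0, -92.5]
contact_force: [3.1, 5.1, -3.8]
gripper_width: 0.0217
gripper_force: 15.0
```

Request:
apply_moves([
  [0.1, -0.0009, 0.011, 0.0002, 0, 0, 0],
  [0.1, -0.0026, 0.0106, 0.0002, 0, 0, 0],
  [0.1, -0.0042, 0.0102, 0.0002, 0, 0, 0],
  [0.1, -0.0057, 0.0093, 0.0002, 0, 0, 0],
  [0.1, -0.0072, 0.0084, 0.0002, 0, 0, 0],
  [0.1, -0.0084, 0.0071, 0.0002, 0, 0, 0],
  [0.1, -0.0093, 0.0057, 0.0002, 0, 0, 0],
  [0.1, -0.0102, 0.0042, 0.0002, 0, 0, 0],
  [0.1, -0.0107, 0.0026, 0.0002, 0, 0, 0],
  [0.1, -0.0109, 0.0008, 0.0002, 0, 0, 0],
  [0.1, -0.011, -0.0009, 0.0002, 0, 0, 0],
  [0.1, -0.0106, -0.0026, 0.0002, 0, 0, 0],
  [0.1, -0.0102, -0.0042, 0.0002, 0, 0, 0],
  [0.1, -0.0093, -0.0057, 0.0002, 0, 0, 0],
  [0.1, -0.0084, -0.0072, 0.0002, 0, 0, 0],
  [0.1, -0.0071, -0.0084, 0.0002, 0, 0, 0],
  [0.1, -0.0057, -0.0093, 0.0002, 0, 0, 0],
  [0.1, -0.0042, -0.0102, 0.0002, 0, 0, 0],
  [0.1, -0.0026, -0.0107, 0.0002, 0, 0, 0],
  [0.1, -0.0008, -0.0109, 0.0002, 0, 0, 0],
])

```text
time_s: 59.13
tcp_pos: [0.6111, 0.2067, 0.271]
eef_rot: [-180.0, -0.0, -92.4]
contact_force: [-2.3, 0.4, 3.9]
gripper_width: 0.0216
gripper_force: 15.0
```

```bash
python3 pm.py
```

```text
{'time_s': 59.1333, 'tcp_pos': [0.6111, 0.2067, 0.271], 'eef_rot': [-179.9731, -0.0178, -92.447], 'contact_force': [-2.2961, 0.3848, 3.8925], 'gripper_width': 0.0216, 'gripper_force': 15.0031, 'joints': [35.9975, 16.9371, -1.2045, 0.0323, -71.8484, -38.4545]}
[(0.06, 31), (0.062, 26), (0.064, 32), (0.066, 31), (0.068, 29), (0.072, 35), (0.074, 77), (0.076, 93), (0.078, 84), (0.08, 106), (0.082, 202), (0.084, 391), (0.086, 448), (0.088, 178), (0.09, 50), (0.098, 25), (0.1, 62), (0.102, 71), (0.104, 219), (0.106, 487), (0.108, 540), (0.11, 232), (0.112, 47)]
```

Request:
apply_moves([
  [0.1, 0.0009, -0.011, 0.0002, 0, 0, 0],
  [0.1, 0.0026, -0.0106, 0.0002, 0, 0, 0],
  [0.1, 0.0042, -0.0102, 0.0002, 0, 0, 0],
  [0.1, 0.0057, -0.0093, 0.0002, 0, 0, 0],
  [0.1, 0.0072, -0.0084, 0.0002, 0, 0, 0],
  [0.1, 0.0084, -0.0071, 0.0002, 0, 0, 0],
  [0.1, 0.0093, -0.0057, 0.0002, 0, 0, 0],
  [0.1, 0.0102, -0.0042, 0.0002, 0, 0, 0],
  [0.1, 0.0107, -0.0026, 0.0002, 0, 0, 0],
  [0.1, 0.0109, -0.0008, 0.0002, 0, 0, 0],
  [0.1, 0.011, 0.0009, 0.0002, 0, 0, 0],
  [0.1, 0.0106, 0.0026, 0.0002, 0, 0, 0],
  [0.1, 0.0102, 0.0042, 0.0002, 0, 0, 0],
  [0.1, 0.0093, 0.0057, 0.0002, 0, 0, 0],
  [0.1, 0.0084, 0.0072, 0.0002, 0, 0, 0],
  [0.1, 0.0071, 0.0084, 0.0002, 0, 0, 0],
  [0.1, 0.0057, 0.0093, 0.0002, 0, 0, 0],
  [0.1, 0.0042, 0.0102, 0.0002, 0, 0, 0],
  [0.1, 0.0026, 0.0107, 0.0002, 0, 0, 0],
  [0.1, 0.0008, 0.0109, 0.0002, 0, 0, 0],
])

```text
time_s: 60.95
tcp_pos: [0.6029, 0.0659, 0.2673]
eef_rot: [-179.9, -0.0, -92.5]
contact_force: [2.2, 5.8, -3.3]
gripper_width: 0.0216
gripper_force: 15.0
```

Request:
apply_moves([
  [0.1, -0.0009, 0.011, 0.0002, 0, 0, 0],
  [0.1, -0.0026, 0.0106, 0.0002, 0, 0, 0],
  [0.1, -0.0042, 0.0102, 0.0002, 0, 0, 0],
  [0.1, -0.0057, 0.0093, 0.0002, 0, 0, 0],
  [0.1, -0.0072, 0.0084, 0.0002, 0, 0, 0],
  [0.1, -0.0084, 0.0071, 0.0002, 0, 0, 0],
  [0.1, -0.0093, 0.0057, 0.0002, 0, 0, 0],
  [0.1, -0.0102, 0.0042, 0.0002, 0, 0, 0],
  [0.1, -0.0107, 0.0026, 0.0002, 0, 0, 0],
  [0.1, -0.0109, 0.0008, 0.0002, 0, 0, 0],
])

```text
time_s: 61.78
tcp_pos: [0.5359, 0.1399, 0.2654]
eef_rot: [180.0, -0.1, -92.5]
contact_force: [1.2, -3.2, 1.6]
gripper_width: 0.022
gripper_force: 15.0
```

```bash
python3 pm.py
```

```text
{'time_s': 61.7833, 'tcp_pos': [0.5359, 0.1399, 0.2654], 'eef_rot': [179.9629, -0.0928, -92.4519], 'contact_force': [1.197, -3.1866, 1.6307], 'gripper_width': 0.022, 'gripper_force': 15.0022, 'joints': [34.9218, 8.4599, -13.0021, 0.0551, -68.6238, -37.3938]}
[(0.06, 35), (0.068, 57), (0.07, 67), (0.072, 87), (0.074, 86), (0.076, 105), (0.078, 207), (0.08, 383), (0.082, 414), (0.084, 189), (0.086, 40), (0.092, 28), (0.094, 57), (0.096, 78), (0.098, 231), (0.1, 531), (0.102, 547), (0.104, 260), (0.106, 54)]
```

Request:
apply_moves([
  [0.1, -0.011, -0.0009, 0.0002, 0, 0, 0],
  [0.1, -0.0106, -0.0026, 0.0002, 0, 0, 0],
  [0.1, -0.0102, -0.0042, 0.0002, 0, 0, 0],
  [0.1, -0.0093, -0.0057, 0.0002, 0, 0, 0],
  [0.1, -0.0084, -0.0072, 0.0002, 0, 0, 0],
  [0.1, -0.0071, -0.0084, 0.0002, 0, 0, 0],
  [0.1, -0.0057, -0.0093, 0.0002, 0, 0, 0],
  [0.1, -0.0042, -0.0102, 0.0002, 0, 0, 0],
  [0.1, -0.0026, -0.0107, 0.0002, 0, 0, 0],
  [0.1, -0.0008, -0.0109, 0.0002, 0, 0, 0],
  [0.1, 0.0009, -0.011, 0.0002, 0, 0, 0],
  [0.1, 0.0026, -0.0106, 0.0002, 0, 0, 0],
  [0.1, 0.0042, -0.0102, 0.0002, 0, 0, 0],
  [0.1, 0.0057, -0.0093, 0.0002, 0, 0, 0],
  [0.1, 0.0072, -0.0084, 0.0002, 0, 0, 0],
  [0.1, 0.0084, -0.0071, 0.0002, 0, 0, 0],
  [0.1, 0.0093, -0.0057, 0.0002, 0, 0, 0],
  [0.1, 0.0102, -0.0042, 0.0002, 0, 0, 0],
  [0.1, 0, 0, 0, 0, 0, 0],
  [0.1, 0, 0, 0, 0, 0, 0],
])

```text
time_s: 63.6
tcp_pos: [0.6743, 0.1534, 0.2615]
eef_rot: [-180.0, -0.1, -92.6]
contact_force: [-1.1, -1.1, 1.6]
gripper_width: 0.0219
gripper_force: 15.0
```

```bash
python3 pm.py
```

```text
{'time_s': 63.6, 'tcp_pos': [0.6743, 0.1534, 0.2615], 'eef_rot': [-179.9848, -0.0589, -92.5522], 'contact_force': [-1.0714, -1.0988, 1.6105], 'gripper_width': 0.0219, 'gripper_force': 15.0058, 'joints': [28.9495, 21.6174, 4.3292, 0.0609, -72.7296, -31.5198]}
[(0.06, 36), (0.066, 34), (0.068, 44), (0.07, 78), (0.072, 90), (0.074, 76), (0.076, 98), (0.078, 203), (0.08, 405), (0.082, 348), (0.084, 166), (0.086, 39), (0.09, 50), (0.092, 83), (0.094, 204), (0.096, 442), (0.098, 579), (0.1, 340), (0.102, 73)]
```

Spring closed about 5.5 mm (bar-to-plate distance 22.0 → 16.5 mm). I'll let go of the handle and move over the hub.

Request:
apply_moves([
  [0.6, 0, 0, 0, 0, 0, 0],
  [0.6, 0, 0, 0, 0, 0, 0],
  [0.6, 0, 0, 0, 0, 0, 0],
  [0.6, 0, 0, 0, 0, 0, 0],
  [0.6, 0, 0, 0, 0, 0, 0],
  [0.6, 0, 0, -0.01, 0, 0, 0],
  [0.6, 0, 0, -0.03, 0, 0, 0],
  [0.6, 0, 0, -0.03, 0, 0, 0],
  [0.6, 0, 0, -0.02, 0, 0, 0],
  [0.6, 0, 0, 0, 0, 0, 0],
  [0.6, 0, 0, 0, 0, 0, 0],
])

```text
time_s: 64.67
tcp_pos: [0.6746, 0.155, 0.3541]
eef_rot: [-179.8, 0.1, -92.5]
contact_force: [0.2, 0.4, -0.5]
gripper_width: 0.0523
gripper_force: 0.0
```

```bash
python3 - <<'E'
from h import *
st();plan([(.6065,.1362,.345,-165.6)])
c=cap('wrist');f=c['frame'];W=c['W'];h=cv2.cvtColor(f,cv2.COLOR_RGB2HSV)
E
```

```text
{'time_s': 64.6667, 'tcp_pos': [0.6746, 0.155, 0.3541], 'eef_rot': [-179.7909, 0.0735, -92.4638], 'contact_force': [0.1582, 0.3518, -0.5316], 'gripper_width': 0.0523, 'gripper_force': 0.0, 'joints': [29.0501, 19.7165, 13.2574, 0.0469, -83.3242, -31.5193]}
12 x [0.0049, 0.0039, 0.0007, -0.0001, 0.0002, 0.0677]
```

Request:
apply_moves([
  [0.6, 0.0049, 0.0039, 0.0007, 0, 0, 0.0677],
  [0.6, 0.0049, 0.0039, 0.0007, 0, 0, 0.0677],
  [0.6, 0.0049, 0.0039, 0.0007, 0, 0, 0.0677],
  [0.6, 0.0049, 0.0039, 0.0007, 0, 0, 0.0677],
  [0.6, 0.0049, 0.0039, 0.0007, 0, 0, 0.0677],
  [0.6, 0.0049, 0.0039, 0.0007, 0, 0, 0.0677],
  [0.6, 0.0049, 0.0039, 0.0007, 0, 0, 0.0677],
  [0.6, 0.0049, 0.0039, 0.0007, 0, 0, 0.0677],
  [0.6, 0.0049, 0.0039, 0.0007, 0, 0, 0.0677],
  [0.6, 0.0049, 0.0039, 0.0007, 0, 0, 0.0677],
  [0.6, 0.0049, 0.0039, 0.0007, 0, 0, 0.0677],
  [0.6, 0.0049, 0.0039, 0.0007, 0, 0, 0.0677],
  [0.6, 0, 0, 0, 0, 0, 0],
  [0.6, 0, 0, 0, 0, 0, 0],
  [0.6, 0, 0, 0, 0, 0, 0],
])

```text
time_s: 65.97
tcp_pos: [0.6066, 0.1359, 0.3427]
eef_rot: [-180.0, -0.0, -165.4]
contact_force: [0.8, 0.1, 0.1]
gripper_width: 0.0524
gripper_force: 0.0
```

```bash
python3 - <<'E'
from h import *
st();plan([(.6065,.1362,.30,-165.6),(.6065,.1362,.217,-165.6)])
c=cap('top');W=c['W'];h=cv2.cvtColor(c['frame'],cv2.COLOR_RGB2HSV)
m=(W[...,2]>.22)&(W[...,2]<.30)&(abs(W[...,0]-.62)<.12)&(abs(W[...,1]-.13)<.1)&(h[...,0]<20)&(h[...,1]>90)
print('handle top view',m.sum(),W[m].mean(0) if m.any() else '')
c=cap('scene');W=c['W'];h=cv2.cvtColor(c['frame'],cv2.COLOR_RGB2HSV)
m=(W[...,2]>.225)&(W[...,2]<.30)&(abs(W[...,0]-.62)<.12)&(abs(W[...,1]-.13)<.08)&(h[...,0]<20)&(h[...,1]>100)
print('scene',m.sum(),W[m].mean(0) if m.any() else '',W[m].min(0),W[m].max(0))
E
```

```text
{'time_s': 65.9667, 'tcp_pos': [0.6066, 0.1359, 0.3427], 'eef_rot': [-179.953, -0.0358, -165.3779], 'contact_force': [0.7811, 0.1129, 0.0516], 'gripper_width': 0.0524, 'gripper_force': 0.0, 'joints': [30.6233, 13.0076, 2.6574, 0.0359, -79.6972, -106.0076]}
2 x [-0.0, 0.0002, 0.0214, -0.0003, -0.0002, 0.0012]
3 x [0.0, -0.0, 0.0277, 0.0, 0.0, 0.0]
handle top view 0 
scene 115 [0.6766 0.1449 0.2582] [0.6651 0.1339 0.2279] [0.6865 0.1604 0.2841]
```

Request:
apply_moves([
  [0.6, 0, 0, 0.035, 0, 0, 0],
  [0.6, 0, 0, 0.035, 0, 0, 0],
  [0.6, 0, 0, 0.035, 0, 0, 0],
  [0.6, 0, 0, 0.012, 0, 0, 0],
  [0.6, 0, 0, 0.008, 0, 0, 0],
  [0.6, 0, 0, 0, 0, 0, 0],
  [0.2, 0, 0, 0, 0, 0, 0],
  [0.2, 0, 0, 0, 0, 0, 0],
  [0.2, 0, 0, 0, 0, 0, 0],
  [0.2, 0, 0, 0, 0, 0, 0],
  [0.2, 0, 0, 0, 0, 0, 0],
  [0.2, 0, 0, 0, 0, 0, 0],
  [0.2, 0, 0, 0, 0, 0, 0],
  [0.2, 0, 0, 0, 0, 0, 0],
], newtons=40)

```text
time_s: 67.23
tcp_pos: [0.6072, 0.1357, 0.2197]
eef_rot: [-179.9, 0.1, -165.6]
contact_force: [0.8, -2.8, 6.3]
gripper_width: 0.0317
gripper_force: 40.0
```

Request:
apply_moves([
  [0.2, 0, 0, -0.003, 0, 0, 0],
  [0.2, 0, 0, -0.005, 0, 0, 0],
  [0.2, 0, 0, -0.006, 0, 0, 0],
  [0.2, 0, 0, -0.006, 0, 0, 0],
  [0.2, 0, 0, -0.006, 0, 0, 0],
  [0.2, 0, 0, -0.006, 0, 0, 0],
  [0.2, 0, 0, -0.02, 0, 0, 0],
  [0.2, 0, 0, -0.03, 0, 0, 0],
  [0.2, 0, 0, -0.03, 0, 0, 0],
  [0.2, 0, 0, 0, 0, 0, 0],
  [0.2, 0, 0, 0, 0, 0, 0],
])

```text
time_s: 68.15
tcp_pos: [0.6068, 0.1365, 0.3322]
eef_rot: [180.0, 0.2, -165.6]
contact_force: [-0.4, -0.5, -4.6]
gripper_width: 0.0316
gripper_force: 40.0
```

```bash
python3 pm.py; python3 - <<'E'
from h import *
plan([(.518,.390,.33,-190),(.518,.390,.06,-190)])
E
```

```text
{'time_s': 68.15, 'tcp_pos': [0.6068, 0.1365, 0.3322], 'eef_rot': [179.9514, 0.1986, -165.5697], 'contact_force': [-0.3797, -0.4888, -4.6415], 'gripper_width': 0.0316, 'gripper_force': 39.9665, 'joints': [30.6494, 13.0902, 1.4496, 0.009, -78.1551, -106.2209]}
[(0.06, 30), (0.062, 27), (0.068, 49), (0.07, 90), (0.072, 72), (0.074, 83), (0.076, 113), (0.078, 174), (0.08, 401), (0.082, 363), (0.084, 171), (0.086, 32), (0.088, 26), (0.09, 49), (0.092, 86), (0.094, 187), (0.096, 463), (0.098, 609), (0.1, 304), (0.102, 73)]
8 x [0.0089, 0.0326, -0.0002, -0.0001, -0.0002, 0.0339]
8 x [0.0, -0.0, 0.0338, 0.0, 0.0, 0.0]
```

Request:
apply_moves([
  [0.2, 0.0089, 0.0326, -0.0002, 0, 0, 0.0339],
  [0.2, 0.0089, 0.0326, -0.0002, 0, 0, 0.0339],
  [0.2, 0.0089, 0.0326, -0.0002, 0, 0, 0.0339],
  [0.2, 0.0089, 0.0326, -0.0002, 0, 0, 0.0339],
  [0.2, 0.0089, 0.0326, -0.0002, 0, 0, 0.0339],
  [0.2, 0.0089, 0.0326, -0.0002, 0, 0, 0.0339],
  [0.2, 0.0089, 0.0326, -0.0002, 0, 0, 0.0339],
  [0.2, 0.0089, 0.0326, -0.0002, 0, 0, 0.0339],
  [0.2, 0, 0, 0, 0, 0, 0],
  [0.2, 0, 0, 0, 0, 0, 0],
  [0.2, 0, 0, 0, 0, 0, 0],
])

```text
time_s: 69.22
tcp_pos: [0.5185, 0.3896, 0.33]
eef_rot: [-179.8, -0.1, 170.1]
contact_force: [0.6, -0.5, -3.5]
gripper_width: 0.0317
gripper_force: 40.0
```

```bash
python3 - <<'E'
from h import *
st();plan([(.518,.390,.06,-190)])
c=cap('top');f=c['frame'];W=c['W']
# tray bright area around
m=(W[...,2]<.025)&(f.min(-1)>175)&(abs(W[...,0]-.515)<.09)&(abs(W[...,1]-.39)<.09)
n,l,s,ce=cv2.connectedComponentsWithStats(m.astype(np.uint8));i=1+np.argmax(s[1:,4]);print(s[i,4],cv2.minAreaRect((W[l==i][:,:2]*1000).astype(np.float32)))
E
```

```text
{'time_s': 69.2167, 'tcp_pos': [0.5185, 0.3896, 0.33], 'eef_rot': [-179.827, -0.0676, 170.0738], 'contact_force': [0.5546, -0.4964, -3.5426], 'gripper_width': 0.0317, 'gripper_force': 39.9665, 'joints': [54.1293, 15.9732, 5.0065, 0.0151, -79.2184, -154.0583]}
8 x [0.0001, 0.0001, 0.0337, -0.0002, -0.0001, 0.0001]
1019 ((509.1734619140625, 387.39208984375), (122.10697174072266, 126.38401794433594), 88.4712142944336)
```

Request:
apply_moves([
  [0.2, 0, 0, 0.034, 0, 0, 0],
  [0.2, 0, 0, 0.034, 0, 0, 0],
  [0.2, 0, 0, 0.034, 0, 0, 0],
  [0.2, 0, 0, 0.034, 0, 0, 0],
  [0.2, 0, 0, 0.034, 0, 0, 0],
  [0.2, 0, 0, 0.034, 0, 0, 0],
  [0.2, 0, 0, 0.034, 0, 0, 0],
  [0.2, 0, 0, 0.032, 0, 0, 0],
  [0.2, 0, 0, 0.012, 0, 0, 0],
  [0.2, 0, 0, 0.006, 0, 0, 0],
  [0.2, 0, 0, 0, 0, 0, 0],
  [0.2, 0, 0, 0, 0, 0, 0],
])

```text
time_s: 70.27
tcp_pos: [0.5202, 0.3901, 0.0453]
eef_rot: [179.9, 0.1, 170.0]
contact_force: [-0.0, 0.1, -3.5]
gripper_width: 0.0317
gripper_force: 40.0
```

Request:
apply_moves([
  [0.2, 0, 0, 0.002, 0, 0, 0],
  [0.2, 0, 0, 0.002, 0, 0, 0],
  [0.2, 0, 0, 0, 0, 0, 0],
  [0.2, 0, 0, 0, 0, 0, 0],
])

```text
time_s: 70.6
tcp_pos: [0.5193, 0.3898, 0.0404]
eef_rot: [180.0, 0.0, 170.0]
contact_force: [-0.4, 0.1, -3.5]
gripper_width: 0.0315
gripper_force: 40.0
```

Request:
apply_moves([
  [0.2, 0, 0, 0.002, 0, 0, 0],
  [0.2, 0, 0, 0.001, 0, 0, 0],
  [0.2, 0, 0, 0.001, 0, 0, 0],
  [0.2, 0, 0, 0, 0, 0, 0],
])

```text
time_s: 70.93
tcp_pos: [0.519, 0.3894, 0.0353]
eef_rot: [-179.9, 0.0, 170.0]
contact_force: [0.5, -0.0, -3.3]
gripper_width: 0.032
gripper_force: 40.0
```

Request:
apply_moves([
  [0.2, 0, 0, 0.001, 0, 0, 0],
  [0.2, 0, 0, 0.001, 0, 0, 0],
  [0.2, 0, 0, 0, 0, 0, 0],
])

```text
time_s: 71.18
tcp_pos: [0.5192, 0.3896, 0.0342]
eef_rot: [-180.0, 0.0, 170.0]
contact_force: [-2.3, -1.2, 3.0]
gripper_width: 0.0316
gripper_force: 40.0
```

Crank is on the tray floor. I'll release it, retreat and check.

Request:
apply_moves([
  [0.6, 0, 0, 0, 0, 0, 0],
  [0.6, 0, 0, 0, 0, 0, 0],
  [0.6, 0, 0, 0, 0, 0, 0],
  [0.6, 0, 0, 0, 0, 0, 0],
  [0.6, 0, 0, 0, 0, 0, 0],
  [0.6, 0, 0, 0, 0, 0, 0],
  [0.6, 0, 0, -0.02, 0, 0, 0],
  [0.6, 0, 0, -0.03, 0, 0, 0],
  [0.6, 0, 0, -0.03, 0, 0, 0],
  [0.6, 0, 0, -0.035, 0, 0, 0],
  [0.6, 0, 0, -0.035, 0, 0, 0],
  [0.6, 0, 0, -0.035, 0, 0, 0],
  [0.6, 0, 0, -0.035, 0, 0, 0],
  [0.6, 0.03, 0, -0.02, 0, 0, 0],
  [0.6, 0.03, 0, 0, 0, 0, 0],
  [0.6, 0.03, 0, 0, 0, 0, 0],
  [0.6, 0, 0, 0, 0, 0, 0],
  [0.6, 0, 0, 0, 0, 0, 0],
])

```text
time_s: 72.68
tcp_pos: [0.4293, 0.4057, 0.2744]
eef_rot: [180.0, 0.0, 170.1]
contact_force: [1.0, 0.6, -0.1]
gripper_width: 0.053
gripper_force: 0.0
```

```bash
python3 pm.py; python3 - <<'E'
from h import *
c=cap('scene');cv2.imwrite('pics/s6.png',cv2.resize(c['frame'][120:280,260:440][:,:,::-1],None,fx=3.6,fy=3.6,interpolation=cv2.INTER_CUBIC))
W=c['W'];z=W[...,2];m=(z>.05)&(z<.09)&(c['frame'].max(-1)<60);m[:,:290]=0;m[:,360:]=0;m[:200]=0;m[260:]=0
n,l,ss,ce=cv2.connectedComponentsWithStats(m.astype(np.uint8))
for i in range(1,n):
    if ss[i,4]>4: print(ce[i],W[l==i].mean(0))
c=cap('top');W=c['W'];m=(W[...,2]>.03)&(W[...,2]<.12)&(abs(W[...,0]-.53)<.08)&(abs(W[...,1]-.385)<.06);print(m.sum(),W[m].mean(0),W[m].max(0))
E
```

```text
{'time_s': 72.6833, 'tcp_pos': [0.4293, 0.4057, 0.2744], 'eef_rot': [179.9537, 0.0395, 170.1362], 'contact_force': [1.04, 0.6035, -0.0612], 'gripper_width': 0.053, 'gripper_force': 0.0, 'joints': [62.3437, 11.6186, -7.8759, 0.0249, -70.4493, -162.2158]}
[(0.06, 30), (0.068, 54), (0.07, 76), (0.072, 83), (0.074, 81), (0.076, 112), (0.078, 225), (0.08, 385), (0.082, 362), (0.084, 141), (0.086, 36), (0.088, 26), (0.09, 46), (0.092, 80), (0.094, 185), (0.096, 454), (0.098, 606), (0.1, 319), (0.102, 79)]
[320.0588 228.1176] [ 0.5263 -0.0354  0.0596]
[348.0909 229.9545] [ 0.6085 -0.0071  0.0624]
218 [0.5532 0.3769 0.0518] [0.5969 0.4009 0.1066]
```

View pics/s6.png

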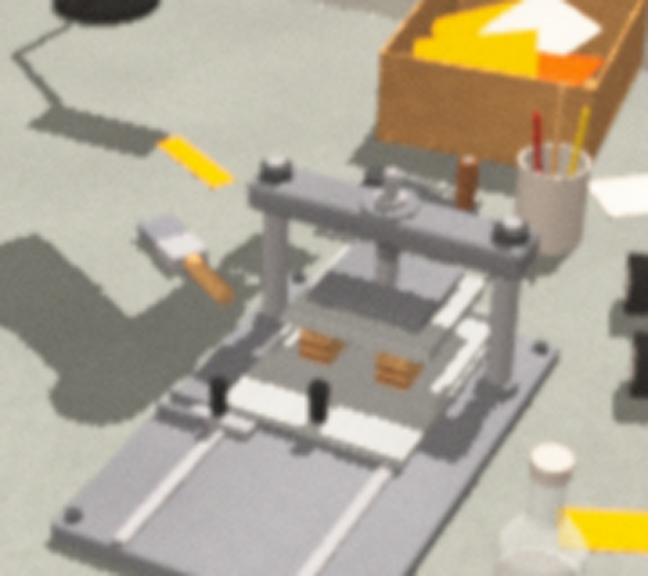

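The crop shows the plate down on the boxes ((320,345), (398,370)) and the lock across at (220,395). The crank is off the screw and upright in its tray behind (handle at (467,185)), with the cup and brush undisturbed. Handing in.

```bash
python3 -c "
from plant import close_job;print(close_job())"
```

```text
the job is handed in; nothing more can be done
None
```

The job is handed in, but no verdict came back: by my last images all four boxes stand on the home bed with the lock across, the springs measure about 5.5 of 12 mm closed, and the crank is upright in its tray with the bystanders I could see undisturbed.

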